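Try out a rebuilt moped ignition lock with its key

TASK

Take the red-handled key out of the wooden block and push it fully home into the slanted ignition lock. Turn it clockwise to its stop and all the way back to the home position, and only then draw it out and stand it fully down in the wooden block again and let go. Do not disturb the socket, the indicator lens or the pry bar.

Things in the scene. Friction and masses are not known exactly. Their poses are not given: they have to be found in the camera images.
- key: Loose steel key, red plastic bow, 98 mm long, 70 g. Origin: centre of its collar's underside; z from blade to bow. Below: blade 16 (x) x 4 (y) x 40 mm, its last 4 mm 12 x 2.5. Above: collar 24 mm across, z 0-8; bow, a flat plate 40 (x) x 12 (y) mm, z 8-58: grip it across the 12 mm. Alike after a half turn about z. Starts upright in the block's slot, collar on its top.
- keyhole (a point): Centre of the keyhole's mouth in the brass barrel face. z points out of the lock, 35 degrees from vertical, leaning roughly towards the robot; x runs along the keyhole's width and turns with the barrel. Keyhole 18.4 (x) x 6.4 mm, 46 deep, 1.5 mm chamfer. Key fully home: its origin is here, collar on the brass; it fits in both half-turn ways (key x along or against this x).
- lock: Ignition lock on a blue bracket fixed to the bench; origin under it on the bench, 115 mm straight below the keyhole. Base plate 120 (x, from -38 to 82) x 100 mm. Aluminium housing 66 mm across, slanted; a dark bezel ring, 35 mm inside and 66 mm outside diameter, stands 3 mm above the brass face; its white mark (far, upper side) shows home, its red one the stop.
- barrel (a joint): Turn of the lock barrel, rad: 0 at home (where it starts), growing clockwise as seen looking into the keyhole, hard stop at 1.2. Friction only (0.05 N m), no spring: it stays where it is left. The loose fit lets the key turn about 0.16 rad either way before it drives the barrel, so overturn it by that much, both at the stop and at home.
- stand_slot (a point): Centre of the slot's mouth in the top of the dark wooden key block (80 x 70 mm, 55 mm tall, fixed to the bench). z up; x along the slot's width. Slot 19 (x) x 7 mm (y), 46 mm deep, 2 mm chamfer. The key's origin is at this point when the key stands fully down.
- socket: Bystander: steel spark plug socket standing upright, 26 mm diameter, 65 mm tall; origin at the centre of its foot.
- lens: Bystander: translucent orange indicator lens, 75 x 45 x 25 mm, lying flat on the bench; origin at the centre of its underside.
- prybar: Bystander: stainless pry bar lying flat along y on the robot's side of the work, 190 mm long, 22 mm wide, 8 mm thick; origin at its underside near the middle.
Not all that is in view belongs to the job. What is meant by the part that bears stand_slot is not grey, and is the smaller of those in its own colour. Of the things that look like the key, the smaller one is meant.

How it is judged:
On the way, in this order (a step that is already met when the one before it is completed fails the run):
1. the key is fully in the lock: its origin within 5 mm of the keyhole point (distance between key and keyhole below 0.005 m), for 0.2 s.
2. the barrel is turned to its stop (over 1.1 rad) with the key still in (value of joint barrel above 1.1 rad and distance between key and keyhole below 0.008 m), for 0.1 s.
3. the barrel is back home (under 0.1 rad) with the key still in (value of joint barrel below 0.1 rad and distance between key and keyhole below 0.008 m), for 0.1 s.
At the end, for the whole second after the job is handed in: The key stands at rest and released in the wooden block, its origin within 6 mm of the slot point and upright within 0.12 rad, and the lock barrel is home (under 0.12 rad) (distance between key and stand_slot below 0.006 m and angle between key's own z axis and vertical below 0.12 rad and value of joint barrel below 0.12 rad and linear speed of key below 0.02 m/s); the robot touches nothing.
It fails at once if the key out of the lock (over 20 mm) while the barrel is turned away from home (over 0.2 rad) (value of joint barrel above 0.2 rad and not (distance between key and keyhole below 0.02 m)).
It fails at once if the socket moved over 30 mm (distance of socket from where it was at the start of the episode above 0.03 m).
It fails at once if the lens moved over 30 mm (distance of lens from where it was at the start of the episode above 0.03 m).
It fails at once if the pry bar moved over 30 mm (distance of prybar from where it was at the start of the episode above 0.03 m).
It also fails if it takes over 67 s, if anything falls off the work surface, if the arm or the gripper's body presses on something with over 40 N, if the wrist force passes 120 N, or if a joint passes its speed limit or range.

ROBOT

A 6-joint arm with a two-finger parallel gripper is mounted at the origin on the work surface. World frame = base frame: x ahead of the robot, y to its left, z up, the work surface at z = 0. Lengths are in m, angles in rad, forces in N, time in s.
With the tool pointing down it reaches from about 0.3 to 0.775 m from the base axis. Payload 14.6 kg.
Tool frame: the origin (TCP) lies at the very end of the fingers, on their centre line; the grasp point (between the pads) lies 19 mm behind it; z points along the fingers, y is the line along which they close (so a half turn about z gives the same grasp; the last joint's range is limited). The gripper opens to 94 mm and grips with 3 to 60 N. Pads are 16 mm wide; open, the fingers measure 119 mm over their backs; the gripper's body (75 mm by 177 mm) begins 78 mm behind the grasp point.
Start: joints at [-1.39, 0.3, 1.521, -0, 1.321, -0.067], TCP at [0.135, -0.533, 0.205] pointing down, gripper open.
Joint ranges: [-3.03, 3.03], [-0.79, 2.21], [0.23, 2.52], [-1.04, 4.18], [0, 3.07], [-2.55, 2.55]. Speed limits (rad/s): [2.22, 2.22, 2.57, 3.14, 3.14, 3.14].

INTERFACE

Orientations are given as [roll, pitch, yaw] about the fixed x, y, z axes, in that order (R = Rz(yaw) Ry(pitch) Rx(roll)).
In Python, from station import ctrl gives the robot as it stands.
- The arm moves only by the shell command python3 -m pendant 'ROWS' [OPENING] [FORCE]. ROWS is JSON, a list of rows, each a list of 2 entries, a list of its own where there are three numbers: the shift along the world's x, y, z in cm, then the turn about the world's z in rad. A call has 1 to 20 rows; each row shifts and turns the commanded pose from where the row before left it; what a row does not reach is not made up. A row lasts 1/12 s, in which the tool goes at most 41.7 mm and 7.16 degrees, less where a joint would pass 70% of its speed; a pose out of reach is approached as far as the arm can. A call is refused whole if a number of a shift passes 4.17 or a number of a turn 0.125, either way. A call with a gripper value outside its range is refused whole. OPENING is the opening, from 0 (shut) to 1 (fully open), set as the call begins (- or left out, the last holds). The fingers move at their own pace and stop on an object; FORCE is the grip in N (left out, the last holds). Time passes only in rows, so rows that do not move let the fingers close. It gives the time, the measured TCP pose, the force, the opening and the grip force at its end, in the units of the state.
- ctrl.get_obs(): the state, without advancing time (a new reading comes with each control period).
- ctrl.camera(name): name is "scene" or "top" or "wrist"; returns a dict with "color" (384x512x3 uint8, red, green, blue), "intrinsics" (3x3 intrinsics, pixels), "camera_from_world" (4x4, takes a point from world to camera coordinates). Camera axes: x right, y down, z forward; pixel columns grow to the right and rows downward; lengths in m; the calibration is good to about 2 mm. The wrist camera is an equidistant fisheye: a pixel r from the principal point sees the ray r / f radians off the axis. A picture is of the moment at which its call begins. There is no depth.
- ctrl.hand_in(): hands the job in; it is judged then, once.
The state is a dict: "time_s": time; "qpos": joint angles; "joint_vel": joint speeds; "tau": joint torques, N m; "ee_pos": TCP position; "eef_rot": TCP orientation; "force": force on the tool from outside, world axes, zero at the start; "moment": the same for the moment, N m; "grip_width": finger opening in m; "grip_force": force on a finger pad.
Only numpy, scipy, OpenCV 4.12 (cv2) and the standard library are available. Lean on these libraries where they do the work, as an engineer would, in place of code of your own. Each camera call takes 0.05 s, during which the arm holds its last target. There are 200 camera calls.

## Working session

There is one attempt and no reset: what is moved stays moved. The work goes in short steps, Python scripts to look and compute and a shell command to move; the robot and the scene stay as the last step left them, time stands still between calls to the robot, and variables do not carry over. Pictures are saved under pics/ and viewed, at most 10 in all, crops included, and the job is handed in when it is done.

```bash
ls; mkdir -p pics
cat > h.py <<'E'
import numpy as np, cv2
from station import ctrl
def snap(n,f):
    c=ctrl.camera(n); cv2.imwrite(f'pics/{f}.png',c['color'][:,:,::-1]); np.savez(f'pics/{f}.npz',**c); return c
def ray(c,u,v,fish=False):
    K=c['intrinsics'];T=c['camera_from_world'];R=T[:3,:3];o=-R.T@T[:3,3]
    x=(u-K[0,2])/K[0,0];y=(v-K[1,2])/K[1,1]
    if fish:
        r=np.hypot(x,y)+1e-9;d=np.array([x/r*np.sin(r),y/r*np.sin(r),np.cos(r)])
    else: d=np.array([x,y,1.])
    d=R.T@d; return o,d/np.linalg.norm(d)
def onz(c,u,v,z,fish=False):
    o,d=ray(c,u,v,fish); return o+d*(z-o[2])/d[2]
def tri(rs):
    A=sum(np.eye(3)-np.outer(d,d) for o,d in rs);b=sum((np.eye(3)-np.outer(d,d))@o for o,d in rs)
    return np.linalg.solve(A,b)
def proj(c,p,fish=False):
    T=c['camera_from_world'];q=T[:3,:3]@np.asarray(p,float)+T[:3,3];K=c['intrinsics']
    if fish:
        r=np.hypot(q[0],q[1])+1e-12;t=np.arctan2(r,q[2]);x,y=q[0]/r*t,q[1]/r*t
    else: x,y=q[0]/q[2],q[1]/q[2]
    return np.array([K[0,0]*x+K[0,2],K[1,1]*y+K[1,2]])
E
python3 - <<'E'
from h import *
np.set_printoptions(precision=4,suppress=True)
a=snap('scene','s0')['color'];b=snap('top','t0')['color']
o=ctrl.get_obs();print(o)
cv2.imwrite('pics/both.png',cv2.resize(np.vstack([a,b])[:,:,::-1],None,fx=.78,fy=.78))
E
python3 -m pendant --help | head -20
```

```text
pics
{'time_s': 0.1, 'qpos': array([-1.3896,  0.3004,  1.5215,  0.    ,  1.3207, -0.0666]), 'joint_vel': array([ 0.    , -0.0014, -0.0011, -0.0003, -0.0009, -0.0022]), 'tau': array([  0.002 , -53.2646, -35.3285,   0.071 ,   0.0234,  -0.0001]), 'ee_pos': array([ 0.1348, -0.533 ,  0.2049]), 'eef_rot': array([-3.1405, -0.0001,  0.2478]), 'force': array([ 0.6902, -0.2543,  0.0658]), 'moment': array([ 0.0225,  0.0038, -0.0013]), 'grip_force': 0.0, 'grip_width': 0.09361156476940431}invalid input: not JSON, or not a number
```

View pics/s0.png

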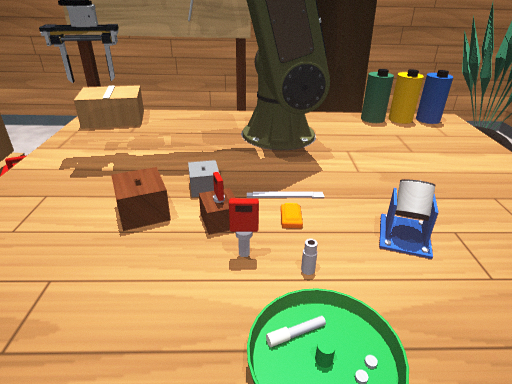

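View pics/t0.png

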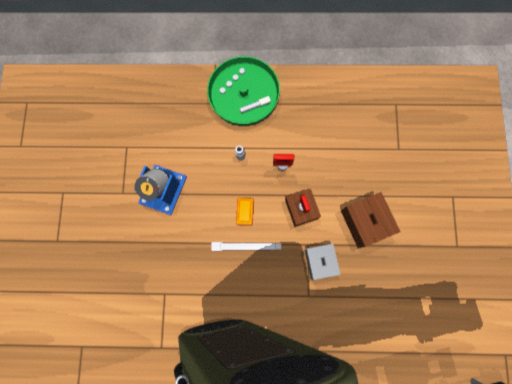

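s0 (from opposite the robot) and t0 (x up, y left) show these candidates:
- **Key:** the red bow in the small brown block at top (304,205), scene (218,187). The larger red key stands on its own at top (283,160), scene (244,215).
- **Block:** small brown at top (303,208), big brown at (370,220), grey at (322,261).
- **Lock:** at top (155,186).
- **Bystanders:** socket (240,152), lens (245,211), pry bar (246,246).

By the description I choose the small brown block and its key. Next I measure and take one close crop.

```bash
python3 -m pendant '[[[0,0,0],[0,0,0]]]'
python3 - <<'E'
from h import *
np.set_printoptions(precision=4,suppress=True)
c=dict(np.load('pics/t0.npz'));s=dict(np.load('pics/s0.npz'))
print(onz(c,303,208,.055),onz(c,152,188,.115),onz(c,160,190,0),onz(c,283,160,.09))
print(-c['camera_from_world'][:3,:3].T@c['camera_from_world'][:3,3],-s['camera_from_world'][:3,:3].T@s['camera_from_world'][:3,3])
I=c['color'][:,:,::-1]
L=cv2.resize(I[160:216,125:195],None,fx=8,fy=8,interpolation=3)
B=cv2.resize(I[180:236,275:325],None,fx=8,fy=8,interpolation=3)
J=s['color'][:,:,::-1]
A=cv2.resize(J[165:265,375:445],(L.shape[1]//2+30,448),interpolation=3)
cv2.imwrite('pics/crop0.png',cv2.resize(np.hstack([L,B,A]),None,fx=.6,fy=.6))
E
```

```text
[ 0.4993 -0.1615  0.055 ] [0.5359 0.2237 0.115 ] [0.5551 0.2378 0.    ] [ 0.6199 -0.1068  0.09  ]
[ 0.3468 -0.0629  0.9965] [ 1.1331 -0.0965  0.4569]invalid input
```

View pics/crop0.png

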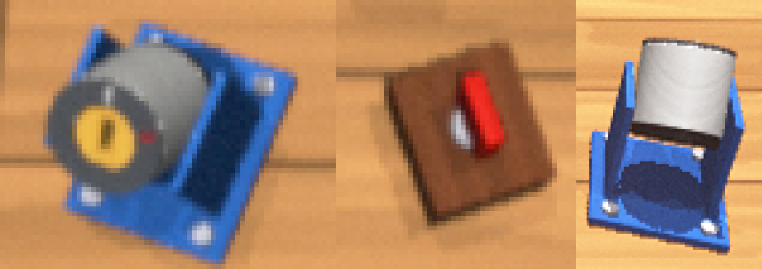

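Run:
```python
from h import *
np.set_printoptions(precision=4,suppress=True)
c=dict(np.load('pics/t0.npz'));s=dict(np.load('pics/s0.npz'))
for n,cam in(('t',c),('s',s)):
    h=cv2.cvtColor(cam['color'],cv2.COLOR_RGB2HSV)
    m=(((h[...,0]<5)|(h[...,0]>174))&(h[...,1]>180)&(h[...,2]>90)).astype(np.uint8)
    k,l,st,ce=cv2.connectedComponentsWithStats(m)
    for i in range(1,k):
        if st[i,4]>15: print(n,st[i],ce[i], cv2.minAreaRect(np.argwhere(l==i)[:,::-1].astype(np.float32)))
rt=ray(c,303.9,204.2)
# bow mid triangulate
print(tri([ray(c,304.5,205),ray(s,218,187)]))
# lock: brass centroid top
h=cv2.cvtColor(c['color'],cv2.COLOR_RGB2HSV)
m=((h[...,0]>18)&(h[...,0]<30)&(h[...,1]>150)&(h[...,2]>120)).astype(np.uint8);m[:,200:]=0;m[:165]=0;m[210:]=0
k,l,st,ce=cv2.connectedComponentsWithStats(m);print(st[1:],ce[1:])
```

```text
t [274 154  20  11 177] [282.9492 158.5537] ((283.5, 159.0), (10.0, 19.0), 90.0)
t [301 195   9  18  89] [305.0674 202.8989] ((305.1513671875, 202.99191284179688), (17.130504608154297, 5.587632179260254), 72.89727020263672)
s [  0 156  25  20 132] [  9.8182 163.4924] ((9.36585521697998, 162.2073211669922), (9.214252471923828, 30.610057830810547), 51.34019470214844)
s [213 172  11  29 204] [218.348  186.1029] ((218.07351684570312, 185.95587158203125), (28.301008224487305, 8.896795272827148), 85.60128784179688)
s [229 198  30  34 831] [243.0542 215.0144] ((243.5, 214.5), (33.0, 29.0), 90.0)
[ 0.5026 -0.1626  0.0834]
[[141 183  12  12 105]] [[146.4476 188.2952]]
```

```bash
python3 -m pendant '[[[3.6,3.7,0.5],0.01],[[3.6,3.7,0.5],0.01],[[3.6,3.7,0.5],0.01],[[3.6,3.7,0.5],0.01],[[3.6,3.7,0.5],0.01],[[3.6,3.7,0.5],0.01],[[3.6,3.7,0.5],0.01],[[3.6,3.7,0.5],0],[[3.6,3.7,0],0],[[3.0,3.0,0],0],[[0,0,0],0],[[0,0,0],0],[[0,0,0],0],[[0,0,0],0]]' 0.6 6
```

```text
time_s: 1.27
ee_pos: [0.4241, -0.2369, 0.2374]
eef_rot: [-3.141, 0.0, 0.316]
force: [0.3, -1.1, 0.3]
grip_width: 0.0562
grip_force: 0.0
```

```bash
python3 -m pendant '[[[2.6,2.5,-1.3],0],[[2.6,2.5,-1.3],0],[[2.6,2.5,0],0],[[0,0,0],0],[[0,0,0],0],[[0,0,0],0]]'
python3 - <<'E'
from h import *
np.set_printoptions(precision=4,suppress=True)
c=dict(np.load('pics/t0.npz'));print(onz(c,147,188,.115))
w=snap('wrist','w1');o=ctrl.get_obs();print(o['ee_pos'],o['eef_rot'],w['intrinsics'],proj(w,o['ee_pos'],1),proj(w,[.5026,-.1626,.055],1),proj(w,[.5026,-.1626,.113],1))
E
```

```text
time_s: 1.77
ee_pos: [0.5021, -0.1622, 0.2116]
eef_rot: [3.141, 0.0, 0.317]
force: [-0.6, -0.1, -1.2]
grip_width: 0.0563
grip_force: 0.0
[0.5358 0.2363 0.115 ]
[ 0.502  -0.1624  0.2118] [3.1414 0.     0.316 ] [[297.3186   0.     249.3404]
 [  0.     297.3186 191.877 ]
 [  0.       0.       1.    ]] [249.0378 235.2103] [249.2268 178.9824] [249.3196 192.8599]
```

View pics/w1.png

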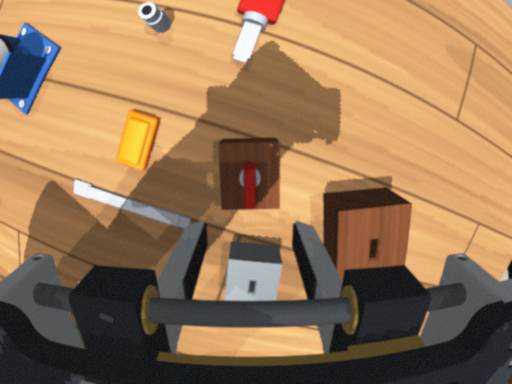

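The wrist view shows the small brown block with corners near (220,140) and (279,208). The red bow is at (250,186), lying along the image column, and the collar is at (250,180). The choice is confirmed and the yaw is right.

Run:
```python
from h import *
np.set_printoptions(precision=4,suppress=True)
w=dict(np.load('pics/w1.npz'))
h=cv2.cvtColor(w['color'],cv2.COLOR_RGB2HSV)
m=(((h[...,0]<5)|(h[...,0]>174))&(h[...,1]>190)&(h[...,2]>70));m[:120]=0;m[230:]=0;m[:,:200]=0;m[:,300:]=0
p=np.argwhere(m)[:,::-1].astype(np.float32);R=cv2.minAreaRect(p);print(R)
# bow = top face (bright) + side; print row extents
for v in range(int(p[:,1].min()),int(p[:,1].max())+1,5):
    q=p[p[:,1]==v][:,0];print(v,q.min(),q.max(),w['color'][v,int(q.mean())])
u0=R[0][0]
for v in(p[:,1].min(),p[:,1].max()): print(onz(w,u0,v,.113,1))
print(onz(w,250,180,.063,1))
```

```text
((249.5, 184.49998474121094), (10.999998092651367, 44.99999237060547), 0.0)
162 247.0 252.0 [86 18  8]
167 244.0 254.0 [94 21 17]
172 245.0 254.0 [126  31  23]
177 245.0 253.0 [125  24  22]
182 245.0 254.0 [126  23  19]
187 245.0 255.0 [126  27  26]
192 244.0 255.0 [122  19   9]
197 245.0 255.0 [127  29  18]
202 245.0 255.0 [124  17  15]
207 245.0 253.0 [117  25  23]
[ 0.5316 -0.1533  0.113 ]
[ 0.4888 -0.1673  0.113 ]
[ 0.5036 -0.1632  0.063 ]
```

```bash
python3 -m pendant '[[[0.3,0,-3.3],0],[[0,0,-3.4],0],[[0,0,-3.4],0],[[0,0,-3.3],0],[[0,0,0],0],[[0,0,0],0]]' && python3 -m pendant '[[[0,0,0],0],[[0,0,0],0],[[0,0,0],0],[[0,0,0],0],[[0,0,0],0],[[0,0,0],0],[[0,0,0],0],[[0,0,0],0]]' 0 8
```

```text
time_s: 2.32
ee_pos: [0.5049, -0.162, 0.0777]
eef_rot: [-3.14, 0.002, 0.316]
force: [-0.6, -0.3, 1.0]
grip_width: 0.0564
grip_force: 0.0
time_s: 2.98
ee_pos: [0.5058, -0.1611, 0.0777]
eef_rot: [3.142, -0.0, 0.318]
force: [-0.4, -0.6, 1.6]
grip_width: 0.012
grip_force: 8.0
```

```bash
python3 -m pendant '[[[0,0,2],0],[[0,0,3],0],[[0,0,3],0],[[0,0,4],0],[[0,0,4],0],[[0,0,2],0],[[0,0,0],0],[[0,0,0],0]]'
```

```text
time_s: 3.65
ee_pos: [0.5059, -0.1611, 0.2579]
eef_rot: [3.141, -0.001, 0.318]
force: [-0.4, -0.2, -1.6]
grip_width: 0.0118
grip_force: 8.0
```

```bash
python3 -m pendant '[[[-0.3,2,0],0.12],[[-0.3,2,0],0.12],[[-0.3,2,0],0.12],[[-0.3,2,0],0.12],[[-0.3,2,0],0.12],[[-0.3,2,0],0.12],[[-0.3,2,0],0.12],[[-0.3,2,0],0.12],[[-0.3,2,0],0.12],[[-0.3,2,0],0.12],[[-0.3,2,0],0.12],[[-0.3,2,0],0.12],[[-0.3,2,0],0.12],[[-0.3,2,0],0.12],[[-0.3,2,0],0.12],[[-0.3,2,0],0.12],[[-0.3,2,0],0.12],[[-0.3,2,0],0.12],[[-0.3,2,0],0.12],[[-0.3,2,0],0.12]]'
python3 - <<'E'
from h import *
w=snap('wrist','w2');t=snap('top','t2');o=ctrl.get_obs();print(o['ee_pos'],o['eef_rot'],o['qpos'])
cv2.imwrite('pics/w2v.png',np.hstack([w['color'][:,:,::-1][:, :],cv2.resize(t['color'][160:216,125:195,::-1],(288,230),interpolation=3).repeat(1,0) if 0 else np.vstack([cv2.resize(t['color'][165:213,125:185,::-1],(240,192),interpolation=3),cv2.resize(t['color'][180:236,275:345,::-1],(240,192),interpolation=3)])]))
E
```

```text
time_s: 5.32
ee_pos: [0.445, 0.2397, 0.2554]
eef_rot: [-3.139, -0.002, 2.724]
force: [1.1, 0.3, -0.1]
grip_width: 0.0122
grip_force: 8.0
[0.44472209 0.2405816  0.25538756] [-3.13921945e+00 -2.52888542e-03  2.72412710e+00] [ 4.23273667e-01  1.66804694e-01  1.56817250e+00  3.05578617e-04
  1.41007037e+00 -7.30109529e-01]
```

View pics/w2v.png

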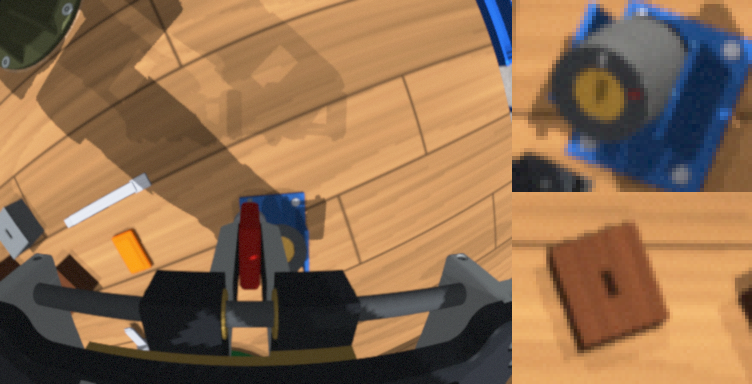

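Run:
```python
from h import *
np.set_printoptions(precision=4,suppress=True)
w=dict(np.load('pics/w2.npz'));T=w['camera_from_world'];print('cam',-T[:3,:3].T@T[:3,3],T[2,:3])
c=dict(np.load('pics/t2.npz'));c0=dict(np.load('pics/t0.npz'))
print('slot',onz(c,303.6,206.5,.055))
for cc in(c,c0):
    g=cc['color'].astype(int);
    m=((g.sum(2)<170)); m[:190]=0;m[225:]=0;m[:,285:]=m[:,285:];m[:,:292]=0;m[:,315:]=0;m[:198]=0;m[215:]=0
    if cc is c: p=np.argwhere(m);print('slotpx',p.mean(0)[::-1],len(p),onz(c,*p.mean(0)[::-1],.053),cv2.minAreaRect(p[:,::-1].astype(np.float32)))
    h=cv2.cvtColor(cc['color'],cv2.COLOR_RGB2HSV)
    b=((h[...,0]>100)&(h[...,0]<125)&(h[...,1]>150)&(h[...,2]>40)).astype(np.uint8);b[:150]=0;b[:,:130]=0;b[:,200:]=0;b[220:]=0
    p=np.argwhere(b)[:,::-1].astype(np.float32);r=cv2.minAreaRect(p);print(r);
    q=cv2.boxPoints(r);print(q);print(np.array([onz(cc,*x,.008) for x in q]))
    br=((h[...,0]>18)&(h[...,0]<30)&(h[...,1]>150)&(h[...,2]>110)).astype(np.uint8);br[:178]=0;br[200:]=0;br[:,:138]=0;br[:,160:]=0
    p=np.argwhere(br)[:,::-1].astype(np.float32);print('brass',len(p),cv2.fitEllipse(cv2.convexHull(p)),onz(cc,*p.mean(0),.115))
I=cv2.resize(c0['color'][164:216,128:192,::-1],None,fx=10,fy=10,interpolation=cv2.INTER_NEAREST);cv2.imwrite('pics/lk.png',I)
```

```text
cam [0.3729 0.2727 0.4353] [ 0.2492 -0.1144 -0.9617]
slot [ 0.5034 -0.1631  0.055 ]
slotpx [303.0526 206.2105] 19 [ 0.5045 -0.1619  0.053 ] ((302.9827575683594, 206.2069091796875), (6.685031890869141, 2.414039373397827), 68.19859313964844)
((158.59466552734375, 188.15811157226562), (42.56800842285156, 40.96345138549805), 19.29004669189453)
[[131.7394 200.4588]
 [145.2717 161.7951]
 [185.4499 175.8574]
 [171.9176 214.5211]]
[[0.5225 0.3131 0.008 ]
 [0.6354 0.2832 0.008 ]
 [0.5952 0.1655 0.008 ]
 [0.4841 0.1974 0.008 ]]
brass 95 ((146.4336395263672, 188.2603759765625), (10.231979370117188, 12.881219863891602), 137.8740997314453) [0.5354 0.2378 0.115 ]
((158.64923095703125, 188.00221252441406), (42.56800842285156, 40.63309860229492), 19.29004669189453)
[[131.8486 200.147 ]
 [145.2717 161.7951]
 [185.4499 175.8574]
 [172.0267 214.2093]]
[[0.5234 0.3129 0.008 ]
 [0.6354 0.2832 0.008 ]
 [0.5952 0.1655 0.008 ]
 [0.485  0.1972 0.008 ]]
brass 105 ((146.461181640625, 188.2509307861328), (10.208383560180664, 12.817777633666992), 138.82550048828125) [0.535  0.2377 0.115 ]
```

View pics/lk.png

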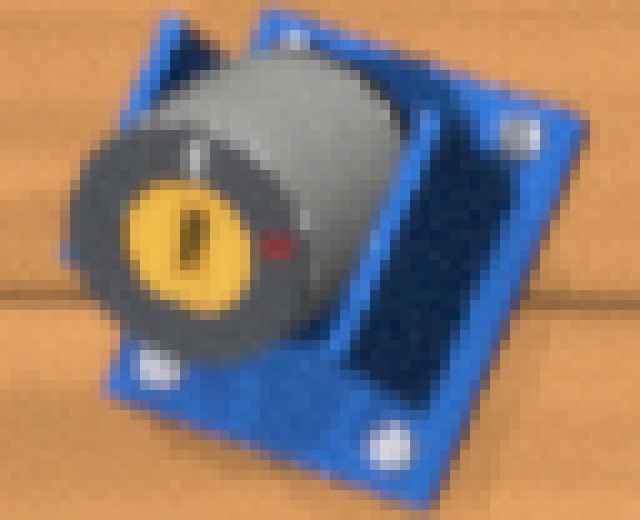

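The crop shows the plate corners at (585,120), (435,508), (105,385) and (265,8). The keyhole is at (193,237), the white mark at (195,158) and the red one at (277,245), so the keyhole width lies in the lean plane.

Run:
```python
from h import *
np.set_printoptions(precision=4,suppress=True)
c=dict(np.load('pics/t0.npz'));s=dict(np.load('pics/s0.npz'))
q=np.array([[585,120],[435,508],[105,385],[265,8]])/10+[127.5,163.5]
P=np.array([onz(c,*x,.008) for x in q])[:,:2];print(P,np.linalg.norm(P-np.roll(P,-1,0),axis=1))
ax=(P[0]-P[1]+P[3]-P[2]);yaw=np.arctan2(ax[1],ax[0]);u=np.array([np.cos(yaw),np.sin(yaw)])
print('yaw',yaw,'origin',P.mean(0)-.022*u, 'keyhole',onz(c,146.8,187.2,.115))
```

```text
[[0.5963 0.164 ]
 [0.4847 0.2   ]
 [0.5183 0.2951]
 [0.6282 0.2576]] [0.1172 0.1008 0.1161 0.0989]
yaw -0.3206731865641922 origin [0.536  0.2361] keyhole [0.5379 0.237  0.115 ]
```

```bash
python3 -m pendant '[[[2.5,0,0],0.05],[[2.5,-0.2,0],0.046],[[2.5,-0.2,-1.5],0],[[1.7,0,-2],0],[[0,0,-2],0],[[0,0,-0.8],0],[[0,0,0],0],[[0,0,0],0],[[0,0,0],0]]'
python3 - <<'E'
from h import *
w=snap('wrist','w3');t=snap('top','t3');s=snap('scene','s3')
o=ctrl.get_obs();print(o['ee_pos'],o['eef_rot'],o['force'])
R=lambda a,sz:cv2.resize(a[:,:,::-1],sz,interpolation=3)
cv2.imwrite('pics/v3.png',np.hstack([R(w['color'][120:300,150:350],(400,360)),R(t['color'][160:220,120:186],(396,360))]))
E
```

```text
time_s: 6.17
ee_pos: [0.5379, 0.235, 0.1959]
eef_rot: [3.141, 0.001, 2.813]
force: [-0.3, -0.6, -0.9]
grip_width: 0.0122
grip_force: 8.0
[0.53790938 0.23507969 0.19578177] [3.14046408e+00 1.40986345e-03 2.81375305e+00] [ 0.44130528 -0.32344972 -0.29757368]
```

View pics/v3.png

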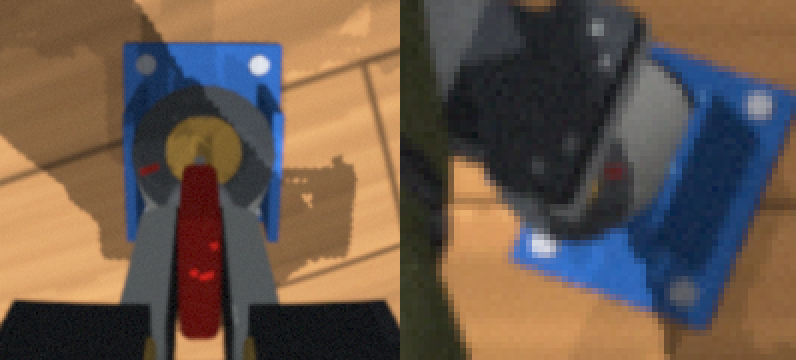

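```bash
python3 -m pendant '[[[0.03,0.14,-0.5],0.006],[[0,0,-0.5],0],[[0,0,-0.5],0],[[0,0,-0.5],0],[[0,0,0],0],[[0,0,0],0]]'
```

```text
time_s: 6.82
ee_pos: [0.5378, 0.2365, 0.1743]
eef_rot: [-3.142, -0.001, 2.82]
force: [-2.4, 0.5, -0.0]
grip_width: 0.0118
grip_force: 8.0
```

```bash
python3 -m pendant '[[[-0.34,0.11,-0.05],0],[[-0.34,0.11,-0.05],0],[[-0.34,0.11,-0.05],0],[[-0.34,0.11,-0.05],0],[[-0.33,0.11,-0.08],0],[[-0.33,0.11,-0.08],0],[[0,0,0],0]]'
```

```text
time_s: 7.4
ee_pos: [0.5173, 0.2432, 0.1709]
eef_rot: [-3.141, -0.0, 2.82]
force: [0.2, -0.3, -0.2]
grip_width: 0.012
grip_force: 8.0
```

Run:
```python
from h import *
w=snap('wrist','w4');s=snap('scene','s4')
R=lambda a,sz:cv2.resize(a[:,:,::-1],sz,interpolation=3)
cv2.imwrite('pics/v4.png',np.hstack([R(w['color'][120:300,150:350],(400,360)),R(s['color'][150:270,350:482],(396,360))]))
```

```text
(no output)
```

View pics/v4.png

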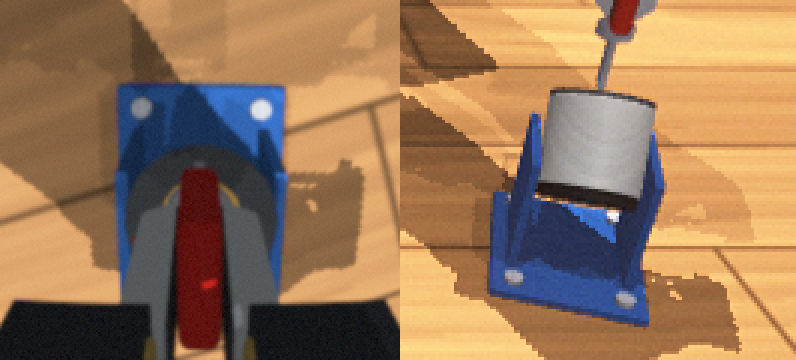

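```bash
cat > k.py <<'E'
from h import *
f=np.array([.949,-.315,0]);Z=np.array([0,0,1.])
def key(z,th,tcp,off=.0019):
    k=-np.sin(th)*f+np.cos(th)*Z; x=np.cos(th)*f+np.sin(th)*Z
    return tcp+.019*Z+(z-.042)*k+off*x
E
python3 - <<'E'
from k import *
np.set_printoptions(precision=1,suppress=True)
s=dict(np.load('pics/s4.npz'));w=dict(np.load('pics/w4.npz'));t=np.array([.5173,.2432,.1709])
for th in(0,.13,.27,.4):
    a=key(.0,th,t);b=key(-.04,th,t)
    top=[key(.058,th,t,.0019+d) for d in(-.02,.02)]
    print(th,proj(s,a),proj(s,b),'wrist top ends',[ (proj(w,p,1)-[150,120])*2 for p in top])
E
```

```text
0 [420.4 164.3] [415.5 181.8] wrist top ends [array([197.7, 216.6]), array([197.9, 341.4])]
0.13 [420.7 165.2] [416.  183.8] wrist top ends [array([197.7, 206.4]), array([197.8, 340.4])]
0.27 [421.2 165.8] [416.7 185.4] wrist top ends [array([197.7, 196.5]), array([197.8, 337.4])]
0.4 [421.6 166. ] [417.6 186.2] wrist top ends [array([197.8, 188.7]), array([197.8, 333. ])]
```

Run:
```python
from k import *
np.set_printoptions(precision=1,suppress=True)
for n,t in(('w3',[.5379,.2350,.1958]),('w4',[.5173,.2432,.1709])):
    w=dict(np.load(f'pics/{n}.npz'));t=np.array(t)
    print(n,[(v,int(w['color'][v,247:252,0].mean())) for v in range(196,300,3)])
    for th in(0,.13,.27,.4):print(th,[proj(w,key(z,th,t,.0019+d),1)[1] for z,d in((.008,-.02),(.058,-.02),(.058,.02))])
```

```text
w3 [(196, 104), (199, 84), (202, 80), (205, 79), (208, 78), (211, 78), (214, 78), (217, 78), (220, 79), (223, 80), (226, 80), (229, 88), (232, 93), (235, 94), (238, 94), (241, 95), (244, 96), (247, 94), (250, 94), (253, 97), (256, 146), (259, 140), (262, 94), (265, 95), (268, 95), (271, 95), (274, 94), (277, 95), (280, 93), (283, 94), (286, 94), (289, 151), (292, 221), (295, 223), (298, 227)]
0 [np.float64(199.724713408782), np.float64(228.3724529905119), np.float64(290.649628501015)]
0.13 [np.float64(205.0565540054385), np.float64(223.240399973543), np.float64(290.1509584380689)]
0.27 [np.float64(211.26657835366473), np.float64(218.30988109793037), np.float64(288.7046580601602)]
0.4 [np.float64(217.38861100214785), np.float64(214.3765659647444), np.float64(286.4915628540398)]
w4 [(196, 41), (199, 45), (202, 73), (205, 80), (208, 81), (211, 79), (214, 81), (217, 82), (220, 80), (223, 80), (226, 80), (229, 82), (232, 93), (235, 96), (238, 97), (241, 96), (244, 96), (247, 96), (250, 96), (253, 96), (256, 95), (259, 97), (262, 121), (265, 99), (268, 95), (271, 96), (274, 96), (277, 97), (280, 96), (283, 97), (286, 96), (289, 97), (292, 96), (295, 159), (298, 205)]
0 [np.float64(199.77094052478137), np.float64(228.31519957161242), np.float64(290.6868428835682)]
0.13 [np.float64(205.11081893750924), np.float64(223.18527449655468), np.float64(290.1796244731705)]
0.27 [np.float64(211.32864593569388), np.float64(218.2587409983692), np.float64(288.72319345406447)]
0.4 [np.float64(217.45715644877097), np.float64(214.33047024907142), np.float64(286.4999647710864)]
```

v4 shows the tip slipped out over the keyhole's lower edge and the key is still upright. I'll use the housing's upper rim as a pivot: put the blade behind it and pull robot-ward until it lies along the cylinder, which gives a tilt of 35°.

```bash
python3 -m pendant '[[[0,0,2.2],0],[[0,0,2.3],0],[[1.7,-0.57,0],0],[[1.7,-0.57,0],0],[[1.72,-0.56,0],0],[[0,0,0],0],[[0,0,-1.8],0],[[0,0,-1.8],0],[[0,0,0],0],[[0,0,0],0]]'
```

```text
time_s: 8.33
ee_pos: [0.5686, 0.226, 0.1798]
eef_rot: [-3.141, -0.001, 2.82]
force: [0.5, -0.7, 0.9]
grip_width: 0.0118
grip_force: 8.0
```

```bash
python3 -m pendant '[[[-0.33,0.11,-0.05],0],[[-0.33,0.11,-0.05],0],[[-0.33,0.11,-0.08],0],[[-0.33,0.11,-0.1],0],[[-0.33,0.11,-0.12],0],[[-0.33,0.11,-0.14],0],[[0,0,0],0]]'
```

```text
time_s: 8.92
ee_pos: [0.5487, 0.2329, 0.1745]
eef_rot: [3.141, -0.0, 2.82]
force: [0.7, -0.3, 1.7]
grip_width: 0.0119
grip_force: 8.0
```

```bash
python3 -m pendant '[[[-0.27,0.09,-0.18],0],[[-0.27,0.09,-0.2],0],[[-0.27,0.09,-0.22],0],[[-0.27,0.09,-0.22],0],[[-0.27,0.09,-0.18],0],[[-0.2,0.07,0],0],[[0,0,0],0],[[0,0,0],0]]'
python3 - <<'E'
from k import *
np.set_printoptions(precision=1,suppress=True)
w=snap('wrist','w5');t=ctrl.get_obs()['ee_pos'];print(t)
print([(v,int(w['color'][v,247:252,0].mean())) for v in range(180,306,3)])
for th in(0,.3,.45,.61,.7):print(th,[proj(w,key(z,th,t,.0035+d),1)[1] for z,d in((.008,-.02),(.058,-.02),(.058,.02))])
R=lambda a,sz:cv2.resize(a[:,:,::-1],sz,interpolation=3)
s=snap('scene','s5');cv2.imwrite('pics/v5.png',np.hstack([R(w['color'][120:320,150:350],(400,400)),R(s['color'][150:270,350:470],(400,400))]))
E
```

```text
time_s: 9.58
ee_pos: [0.5334, 0.2378, 0.1642]
eef_rot: [-3.141, -0.001, 2.82]
force: [-0.1, 1.2, -0.8]
grip_width: 0.0122
grip_force: 8.0
[0.5 0.2 0.2]
[(180, 39), (183, 36), (186, 35), (189, 36), (192, 62), (195, 107), (198, 110), (201, 109), (204, 111), (207, 100), (210, 96), (213, 95), (216, 105), (219, 110), (222, 91), (225, 94), (228, 98), (231, 98), (234, 99), (237, 99), (240, 98), (243, 99), (246, 99), (249, 99), (252, 99), (255, 99), (258, 100), (261, 137), (264, 150), (267, 100), (270, 101), (273, 100), (276, 99), (279, 101), (282, 99), (285, 100), (288, 101), (291, 99), (294, 96), (297, 219), (300, 182), (303, 40)]
0 [np.float64(202.13624206013984), np.float64(231.21140774180873), np.float64(293.00519154559595)]
0.3 [np.float64(215.11251919501296), np.float64(220.36075048723177), np.float64(291.08942771126766)]
0.45 [np.float64(222.25745035643152), np.float64(216.01526815246007), np.float64(288.3885136579182)]
0.61 [np.float64(230.20391945098453), np.float64(212.32304474252632), np.float64(284.19768193252855)]
0.7 [np.float64(234.77709932733373), np.float64(210.69837710088953), np.float64(281.25922132228067)]
```

View pics/v5.png

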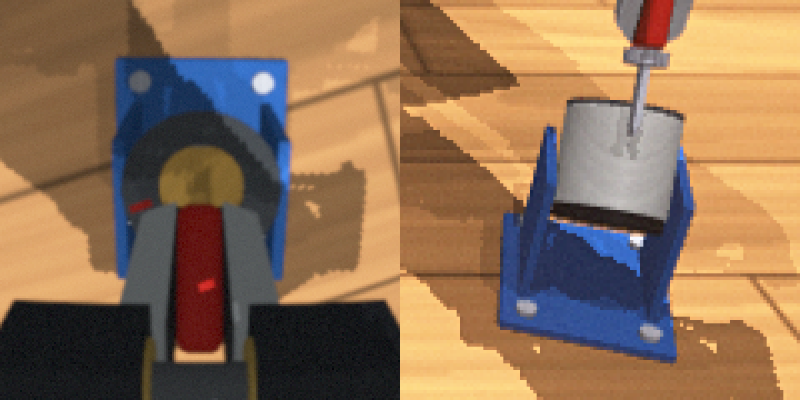

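v5 shows the key tilted, with its blade along the housing top. Scene: tip about (632,150), collar about (647,62). Wrist: bow top edges about (200,206) and (200,352). I'll solve for the in-hand pose from these.

```bash
cat >> k.py <<'E'
def key2(z,d,th,off,gz,tcp):
    k=-np.sin(th)*f+np.cos(th)*Z; x=np.cos(th)*f+np.sin(th)*Z
    return tcp+.019*Z+(z-gz)*k+(off+d)*x
def cross(w):
    return w['color'][:,247:252].astype(int).mean(1)
E
python3 - <<'E'
from k import *
from scipy.optimize import least_squares
np.set_printoptions(precision=4,suppress=True)
w=dict(np.load('pics/w5.npz'));s=dict(np.load('pics/s5.npz'));t=np.array([.5334,.2378,.1642])
c=cross(w);print([(v,*c[v].astype(int)) for v in list(range(188,226,2))])
def r(p):
    return [proj(w,key2(.058,-.02,*p,t),1)[1]-222,proj(w,key2(.058,.02,*p,t),1)[1]-295.8,proj(s,key2(-.04,0.004,*p,t))[1]-195.5,proj(s,key2(0,.012,*p,t))[1]-169.5]
for x0 in((.5,.003,.042),(.2,.0,.042)):
    q=least_squares(r,x0,x_scale=[.1,.003,.003]);print(q.x,np.array(r(q.x)))
    for th in(.4,.5,.6,.7):
        q2=least_squares(lambda p:r((th,*p)),x0[1:],x_scale=[.003,.003]);print(th,q2.x,q2.fun)
E
```

```text
[(188, np.int64(34), np.int64(36), np.int64(40)), (190, np.int64(36), np.int64(37), np.int64(41)), (192, np.int64(62), np.int64(57), np.int64(54)), (194, np.int64(102), np.int64(83), np.int64(47)), (196, np.int64(108), np.int64(84), np.int64(40)), (198, np.int64(110), np.int64(87), np.int64(42)), (200, np.int64(110), np.int64(85), np.int64(41)), (202, np.int64(110), np.int64(86), np.int64(42)), (204, np.int64(111), np.int64(86), np.int64(41)), (206, np.int64(102), np.int64(80), np.int64(37)), (208, np.int64(99), np.int64(78), np.int64(39)), (210, np.int64(96), np.int64(75), np.int64(38)), (212, np.int64(94), np.int64(73), np.int64(33)), (214, np.int64(95), np.int64(74), np.int64(37)), (216, np.int64(105), np.int64(81), np.int64(40)), (218, np.int64(110), np.int64(86), np.int64(42)), (220, np.int64(107), np.int64(81), np.int64(40)), (222, np.int64(91), np.int64(43), np.int64(21)), (224, np.int64(91), np.int64(20), np.int64(17))]
[0.6024 0.0095 0.0422] [ 0.7104 -0.6565 -2.4453  1.8549]
0.4 [0.0065 0.0392] [ 0.4142 -0.379  -3.0102  2.6035]
0.5 [0.0081 0.0404] [ 0.3269 -0.2857 -2.5841  2.2802]
0.6 [0.0095 0.0422] [ 0.6961 -0.6428 -2.4452  1.8656]
0.7 [0.0105 0.0445] [ 1.5357 -1.4313 -2.5784  1.3904]
[0.6024 0.0095 0.0422] [ 0.7104 -0.6565 -2.4453  1.8549]
0.4 [0.0065 0.0392] [ 0.4142 -0.379  -3.0102  2.6035]
0.5 [0.0081 0.0404] [ 0.3269 -0.2857 -2.5841  2.2802]
0.6 [0.0095 0.0422] [ 0.6961 -0.6428 -2.4452  1.8656]
0.7 [0.0105 0.0445] [ 1.5357 -1.4313 -2.5784  1.3904]
```

```bash
python3 -m pendant '[[[0,0,2],0],[[0,0,2],0],[[-1.6,0.53,0],0],[[-1.6,0.53,0],0],[[-1.61,0.54,0],0],[[0,0,-1.2],0],[[0,0,-1.2],0],[[0,0,-1],0],[[0,0,0],0],[[0,0,0],0]]'
python3 - <<'E'
from k import *
w=snap('wrist','w6');s=snap('scene','s6');tp=snap('top','t6')
t=ctrl.get_obs()['ee_pos'];print(t)
R=lambda a,sz:cv2.resize(a[:,:,::-1],sz,interpolation=3)
for th,off,gz in((.55,.0087,.0412),(.61,.0095,.0422),(.45,.0073,.04)):
    print(th,[proj(s,key2(z,d,th,off,gz,t)) for z,d in((-.04,0),(0,.012),(.058,.02))],[proj(tp,key2(z,d,th,off,gz,t)) for z,d in((-.04,0),(0,0))],[proj(w,key2(z,d,th,off,gz,t),1) for z,d in((-.04,0),(.058,-.02),(.058,.02))])
cv2.imwrite('pics/v6.png',np.hstack([R(w['color'][120:320,150:350],(400,400)),R(s['color'][150:250,370:470],(400,400))]))
E
```

```text
time_s: 10.52
ee_pos: [0.4856, 0.2536, 0.1703]
eef_rot: [-3.141, -0.001, 2.82]
force: [-0.8, 0.1, 0.0]
grip_width: 0.0121
grip_force: 8.0
[0.48599412 0.25379301 0.17119955]
0.55 [array([418.30761696, 177.605989  ]), array([423.03378288, 157.03942021]), array([429.05826786, 126.93763376])] [array([144.86740037, 188.07022174]), array([136.83143569, 193.1226194 ])] [array([249.57615771, 264.5848023 ]), array([249.2929095 , 223.36940718]), array([249.28682886, 296.64196877])]
0.61 [array([418.85775654, 177.55837867]), array([423.42393368, 156.64766492]), array([429.10032087, 126.58107743])] [array([145.27887189, 185.96750295]), array([137.11011973, 191.83274861])] [array([249.57678557, 271.13629604]), array([249.30044734, 223.63169044]), array([249.2833177 , 296.38406838])]
0.45 [array([417.45339255, 177.48480229]), array([422.39831076, 157.64362593]), array([428.94557269, 127.7347743 ])] [array([144.11423118, 191.57060797]), array([136.35706294, 195.24268206])] [array([249.57421941, 253.73598341]), array([249.28177722, 223.48666022]), array([249.29440051, 296.87564394])]
```

View pics/v6.png

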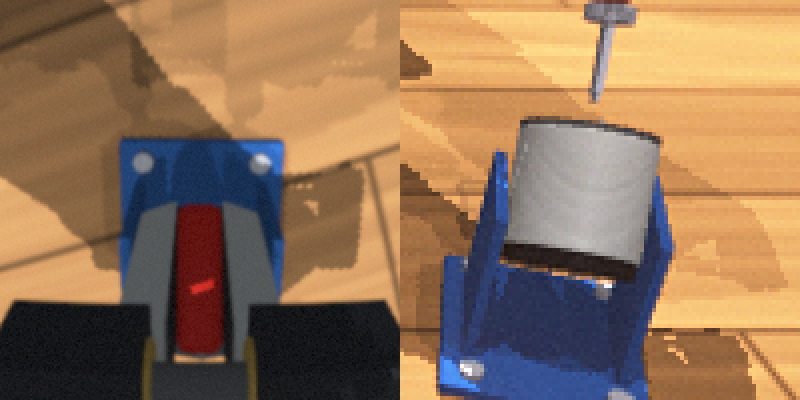

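```bash
python3 -m pendant '[[[-0.17,0.13,-0.14],0],[[0,0,0],0],[[0.11,-0.036,-0.164],0],[[0.11,-0.036,-0.164],0],[[0.11,-0.036,-0.164],0],[[0.11,-0.036,-0.164],0],[[0.11,-0.036,-0.164],0],[[0.11,-0.036,-0.164],0],[[0,0,0],0]]';python3 -m pendant '[[[0.11,-0.036,-0.164],0],[[0.11,-0.036,-0.164],0],[[0,0,0],0],[[0,0,0],0]]'
```

```text
time_s: 11.42
ee_pos: [0.4907, 0.2527, 0.1589]
eef_rot: [-3.141, -0.0, 2.82]
force: [0.5, 0.1, -0.7]
grip_width: 0.0118
grip_force: 8.0
time_s: 11.75
ee_pos: [0.4928, 0.2521, 0.1559]
eef_rot: [-3.141, -0.0, 2.82]
force: [-0.4, -0.4, -0.4]
grip_width: 0.0122
grip_force: 8.0
```

```bash
python3 -m pendant '[[[0.11,-0.036,-0.164],0],[[0.11,-0.036,-0.164],0],[[0.11,-0.036,-0.164],0],[[0.11,-0.036,-0.164],0],[[0,0,0],0],[[0,0,0],0]]'
python3 - <<'E'
from k import *
w=snap('wrist','w7');s=snap('scene','s7')
R=lambda a,sz:cv2.resize(a[:,:,::-1],sz,interpolation=3)
cv2.imwrite('pics/v7.png',np.hstack([R(w['color'][120:320,150:350],(400,400)),R(s['color'][150:250,370:470],(400,400))]))
c=cross(w);print([(v,int(c[v,0]),int(c[v,1])) for v in list(range(206,232,2))+list(range(286,304,2))])
E
```

```text
time_s: 12.25
ee_pos: [0.4972, 0.2506, 0.1494]
eef_rot: [-3.141, -0.0, 2.82]
force: [-0.3, -0.4, -0.2]
grip_width: 0.0117
grip_force: 8.0
[(206, 21, 47), (208, 23, 47), (210, 24, 48), (212, 24, 49), (214, 25, 49), (216, 24, 48), (218, 26, 51), (220, 29, 49), (222, 72, 29), (224, 92, 18), (226, 96, 14), (228, 97, 17), (230, 99, 21), (286, 100, 20), (288, 102, 25), (290, 103, 24), (292, 100, 21), (294, 96, 18), (296, 103, 73), (298, 130, 132), (300, 95, 97), (302, 38, 41)]
```

View pics/v7.png

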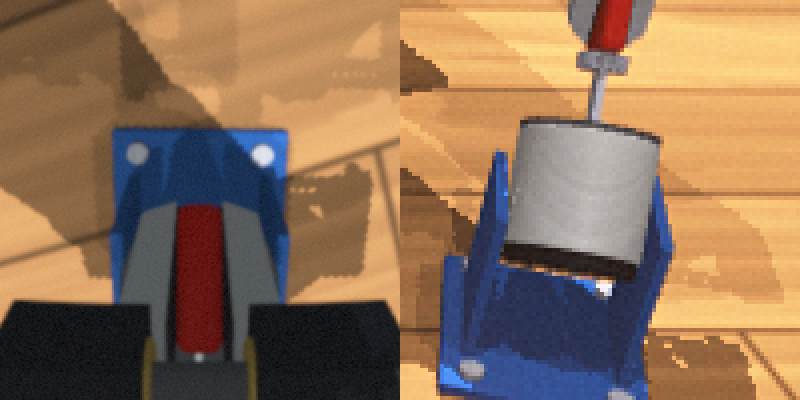

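v7: the scene shows the blade reaching down behind the rim. The bow edges at rows 222 and 296 haven't shifted in the hand and there's no force, so the tip is in the hole. Continuing down the bore, working from numbers only.

```bash
python3 -m pendant '[[[0.09,-0.03,-0.18],0],[[0.09,-0.03,-0.18],0],[[0.09,-0.03,-0.18],0],[[0.09,-0.03,-0.18],0],[[0,0,0],0]]';python3 -m pendant '[[[0.09,-0.03,-0.18],0],[[0.09,-0.03,-0.18],0],[[0.09,-0.03,-0.18],0],[[0.09,-0.03,-0.18],0],[[0,0,0],0]]'
```

```text
time_s: 12.77
ee_pos: [0.5008, 0.2494, 0.1418]
eef_rot: [-3.141, -0.001, 2.82]
force: [-0.5, 0.3, -1.3]
grip_width: 0.012
grip_force: 8.0
time_s: 13.18
ee_pos: [0.5047, 0.2482, 0.1349]
eef_rot: [3.142, 0.0, 2.82]
force: [1.6, -0.7, 0.2]
grip_width: 0.0124
grip_force: 8.0
```

```bash
python3 -m pendant '[[[0.09,-0.03,-0.17],0],[[0.09,-0.03,-0.17],0],[[0.09,-0.03,-0.17],0],[[0.09,-0.03,-0.17],0],[[0,0,0],0]]';python3 -m pendant '[[[0.09,-0.03,-0.17],0],[[0.09,-0.03,-0.17],0],[[0.09,-0.03,-0.17],0],[[0,0,0],0]]'
python3 - <<'E'
from k import *
w=snap('wrist','w8');print(ctrl.get_obs()['ee_pos'],ctrl.get_obs()['force'])
c=cross(w);print([(v,int(c[v,0]),int(c[v,1])) for v in list(range(200,236,2))+list(range(280,310,2))])
E
```

```text
time_s: 13.6
ee_pos: [0.5081, 0.247, 0.128]
eef_rot: [-3.142, -0.0, 2.82]
force: [2.0, 0.1, -0.8]
grip_width: 0.0122
grip_force: 8.0
time_s: 13.93
ee_pos: [0.5107, 0.2461, 0.1228]
eef_rot: [-3.141, -0.0, 2.82]
force: [2.1, -0.5, -0.4]
grip_width: 0.0118
grip_force: 8.0
[0.51070043 0.24612795 0.12287635] [ 2.20887373  0.2506523  -0.74886731]
[(200, 24, 49), (202, 27, 51), (204, 24, 50), (206, 26, 51), (208, 20, 49), (210, 24, 51), (212, 28, 52), (214, 26, 50), (216, 24, 51), (218, 26, 50), (220, 35, 43), (222, 75, 26), (224, 92, 17), (226, 99, 19), (228, 100, 18), (230, 101, 19), (232, 102, 21), (234, 100, 20), (280, 103, 23), (282, 103, 21), (284, 103, 23), (286, 104, 23), (288, 103, 23), (290, 104, 24), (292, 102, 20), (294, 99, 18), (296, 111, 83), (298, 145, 147), (300, 112, 114), (302, 47, 47), (304, 42, 45), (306, 45, 47), (308, 44, 47)]
```

```bash
for i in 1 2; do python3 -m pendant '[[[0.1,-0.035,-0.16],0],[[0.1,-0.035,-0.16],0],[[0,0,0],0],[[0,0,0],0]]'; done
python3 - <<'E'
from k import *
w=snap('wrist','w9');print(ctrl.get_obs()['ee_pos'],ctrl.get_obs()['force'])
c=cross(w);print([(v,int(c[v,0]),int(c[v,1])) for v in list(range(206,232,2))+list(range(286,304,2))])
E
```

```text
time_s: 14.32
ee_pos: [0.5124, 0.2456, 0.1199]
eef_rot: [-3.141, -0.001, 2.82]
force: [-2.8, 1.3, 2.1]
grip_width: 0.0118
grip_force: 8.0
time_s: 14.65
ee_pos: [0.5145, 0.245, 0.117]
eef_rot: [3.142, -0.0, 2.82]
force: [-3.3, -0.0, 7.0]
grip_width: 0.012
grip_force: 8.0
[0.51446217 0.24496101 0.11702417] [-3.64405964  0.81377849  5.54918004]
[(206, 24, 50), (208, 22, 49), (210, 27, 52), (212, 27, 50), (214, 28, 52), (216, 69, 32), (218, 93, 17), (220, 99, 19), (222, 99, 19), (224, 100, 21), (226, 100, 18), (228, 100, 17), (230, 101, 20), (286, 103, 23), (288, 101, 19), (290, 98, 18), (292, 76, 41), (294, 115, 117), (296, 145, 147), (298, 146, 148), (300, 112, 115), (302, 44, 45)]
```

```bash
cat > chk.py <<'E'
from k import *
import sys
np.set_printoptions(precision=1,suppress=True)
K0=np.array([.537,.2368,.115]);k=-np.sin(.611)*f+np.cos(.611)*Z;x=np.cos(.611)*f+np.sin(.611)*Z;y=np.cross(k,x)
def red(c,box):
    h=cv2.cvtColor(c['color'],cv2.COLOR_RGB2HSV);m=(((h[...,0]<6)|(h[...,0]>174))&(h[...,1]>150)&(h[...,2]>50))
    M=np.zeros_like(m);a,b,d,e=box;M[b:e,a:d]=m[b:e,a:d];return M
def bow(a,depth=0): # expected corners for angle a (clockwise looking in)
    xa=np.cos(a)*x-np.sin(a)*y;ya=np.cross(k,xa)
    return [K0+(z+depth)*k+d*xa+g*ya for z in(.008,.058) for d in(-.02,.02) for g in(-.006,.006)]
E
python3 - <<'E'
from chk import *
s=snap('scene','s10');m=red(s,(370,100,480,230));p=np.argwhere(m)[:,::-1];print(len(p),p.min(0),p.max(0),p.mean(0))
w=snap('wrist','w10')
for d in(0,.01,.02):
    q=np.array([proj(s,b) for b in bow(0,d)]);print(d,q.min(0),q.max(0),'collar',proj(s,K0+(.008+d)*k+.012*x))
    print([proj(w,K0+(.058+d)*k+e*x,1) for e in(-.02,.02)])
g=s['color'].astype(int)
print([(v,*g[v,418:424].mean(0).astype(int)) for v in range(150,186,2)])
E
```

```text
188 [414 154] [426 178] [420.7 166.6]
0 [412.6 152.4] [427.2 180.8] collar [419.  178.4]
[array([247.5, 214.1]), array([247.4, 291.5])]
0.01 [413.4 147.4] [428.1 176. ] collar [419.8 173.5]
[array([247.4, 208.9]), array([247.3, 291.6])]
0.02 [414.2 142.4] [428.9 171.3] collar [420.6 168.5]
[array([247.2, 203. ]), array([247.1, 291.7])]
[(150, np.int64(161), np.int64(135), np.int64(108)), (152, np.int64(164), np.int64(131), np.int64(101)), (154, np.int64(121), np.int64(68), np.int64(62)), (156, np.int64(111), np.int64(53), np.int64(49)), (158, np.int64(111), np.int64(46), np.int64(38)), (160, np.int64(113), np.int64(42), np.int64(34)), (162, np.int64(107), np.int64(30), np.int64(21)), (164, np.int64(117), np.int64(31), np.int64(22)), (166, np.int64(144), np.int64(33), np.int64(25)), (168, np.int64(168), np.int64(37), np.int64(26)), (170, np.int64(172), np.int64(36), np.int64(27)), (172, np.int64(173), np.int64(37), np.int64(27)), (174, np.int64(174), np.int64(37), np.int64(29)), (176, np.int64(170), np.int64(40), np.int64(32)), (178, np.int64(122), np.int64(48), np.int64(43)), (180, np.int64(130), np.int64(125), np.int64(126)), (182, np.int64(140), np.int64(136), np.int64(133)), (184, np.int64(191), np.int64(185), np.int64(183))]
```

Both views match depth 0, so the key is fully home. The tool can't tilt, so I'll turn the bow by pushing with the shut fingers from the robot side, where the push also seats the key. I'll compute the contact path first.

```bash
cat > push.py <<'E'
import numpy as np
t=np.radians(35);k=np.array([-np.sin(t),0,np.cos(t)]);s=np.array([np.cos(t),0,np.sin(t)]);l=np.array([0,1.,0]) # frame f,l,z (mm)
X,Y,W=np.meshgrid(np.linspace(-20,20,41),np.linspace(-6,6,7),np.linspace(8,58,51),indexing='ij')
def plate(a):
    xa=np.cos(a)*s-np.sin(a)*l; ya=np.sin(a)*s+np.cos(a)*l   # clockwise looking in: uphill end goes to -l
    return X.ravel()[:,None]*xa+Y.ravel()[:,None]*ya+W.ravel()[:,None]*k
TH=np.arange(-.3,1.6,.02);PL=[plate(a) for a in TH]
def hit(i,F,L,zb):
    p=PL[i];return ((abs(p[:,0]-F)<8)&(abs(p[:,1]-L)<12.5)&(p[:,2]>zb)).any()
def adv(th,F,L,zb,dirn):
    i=int(round((th+.3)/.02))
    while 0<=i<len(TH) and hit(i,F,L,zb): i+=dirn
    return TH[i] if 0<=i<len(TH) else None
E
python3 - <<'E'
from push import *
for zb in(20,28):
  for F in(-40,-36,-32):
    th=0;o=[]
    for L in range(-20,20,3):
        th=adv(th,F,L,zb,1)
        if th is None:break
        o.append((L,round(th,2)))
    print('cw',zb,F,o)
    if th is not None:
        o=[];L=16
        for F2 in range(F,F+16,2):
            th=adv(th,F2,L,zb,1)
            if th is None:break
            o.append((F2,round(th,2)))
        print('   fwd',o)
E
```

```text
cw 20 -40 [(-20, np.float64(0.0))]
cw 20 -36 [(-20, np.float64(0.0))]
cw 20 -32 [(-20, np.float64(0.0))]
cw 28 -40 [(-20, np.float64(0.0))]
cw 28 -36 [(-20, np.float64(0.0))]
cw 28 -32 [(-20, np.float64(0.0))]
```

Run:
```python
from push import *
for zb in(12,22):
  for F in(-44,-47,-50):
    th=0;o=[]
    for L in range(-20,22,2):
        n=adv(th,F,L,zb,1)
        if n is None:break
        th=n;o.append((L,round(float(th),2)))
    print('cw',zb,F,o)
    L=o[-1][0];o=[]
    for F2 in range(F,F+30,2):
        n=adv(th,F2,L,zb,1)
        if n is None:break
        th=n;o.append((F2,round(float(th),2)))
    print('   fwd',L,o)
```

```text
cw 12 -44 [(-20, 0.0), (-18, 0.16)]
   fwd -18 [(-44, 0.16)]
cw 12 -47 [(-20, 0.0), (-18, 0.08), (-16, 0.38), (-14, 0.7), (-12, 1.06), (-10, 1.24), (-8, 1.36), (-6, 1.42), (-4, 1.46), (-2, 1.48), (0, 1.5), (2, 1.5), (4, 1.52), (6, 1.52), (8, 1.54), (10, 1.54), (12, 1.54), (14, 1.54), (16, 1.54), (18, 1.54), (20, 1.54)]
   fwd 20 [(-47, 1.54)]
cw 12 -50 [(-20, 0.0), (-18, 0.06), (-16, 0.24), (-14, 0.46), (-12, 0.64), (-10, 0.76), (-8, 0.94), (-6, 1.06), (-4, 1.12), (-2, 1.18), (0, 1.24), (2, 1.28), (4, 1.3), (6, 1.34), (8, 1.34), (10, 1.34), (12, 1.34), (14, 1.34), (16, 1.34), (18, 1.34), (20, 1.34)]
   fwd 20 [(-50, 1.34), (-48, 1.46)]
cw 22 -44 [(-20, 0.0), (-18, 0.16)]
   fwd -18 [(-44, 0.16)]
cw 22 -47 [(-20, 0.0), (-18, 0.08), (-16, 0.38), (-14, 0.7), (-12, 1.06), (-10, 1.24), (-8, 1.36), (-6, 1.42), (-4, 1.46), (-2, 1.48), (0, 1.5), (2, 1.5), (4, 1.52), (6, 1.52), (8, 1.54), (10, 1.54), (12, 1.54), (14, 1.54), (16, 1.54), (18, 1.54), (20, 1.54)]
   fwd 20 [(-47, 1.54)]
cw 22 -50 [(-20, 0.0), (-18, 0.06), (-16, 0.24), (-14, 0.46), (-12, 0.64), (-10, 0.76), (-8, 0.94), (-6, 1.06), (-4, 1.12), (-2, 1.18), (0, 1.24), (2, 1.28), (4, 1.3), (6, 1.34), (8, 1.34), (10, 1.34), (12, 1.34), (14, 1.34), (16, 1.34), (18, 1.34), (20, 1.34)]
   fwd 20 [(-50, 1.34), (-48, 1.46)]
```

```bash
python3 -m pendant '[[[0,0,0],0],[[0,0,0],0],[[0,0,0],0],[[0,0,0],0]]' 0.32 8 | tail -2; python3 -m pendant '[[[0,0,1],0],[[0,0,2],0],[[0,0,2.5],0],[[0,0,2.5],0],[[-1.8,-0.8,0],0],[[-1.9,-0.8,0],0],[[0,0,0],0]]' | head -3; python3 -m pendant '[[[0,0,0],0],[[0,0,0],0],[[0,0,0],0],[[0,0,-2],0],[[0,0,-2.2],0],[[0,0,-2.2],0],[[0,0,0],0],[[0,0,0],0]]' 0 30
python3 - <<'E'
from chk import *
s=snap('scene','s11');m=red(s,(370,100,480,230));p=np.argwhere(m)[:,::-1];print(len(p),p.min(0),p.max(0),p.mean(0))
for a in(0,.6,1.2):
    q=np.array([proj(s,b) for b in bow(a)]);print(a,q.min(0),q.max(0))
E
```

```text
grip_width: 0.0298
grip_force: 0.0
time_s: 15.72
ee_pos: [0.4759, 0.2281, 0.198]
eef_rot: [3.141, 0.0, 2.82]
time_s: 16.38
ee_pos: [0.4777, 0.2288, 0.1324]
eef_rot: [-3.14, -0.002, 2.82]
force: [-0.1, -0.9, 0.9]
grip_width: 0.0003
grip_force: 0.0
197 [414 154] [425 177] [419.8 166.3]
0 [412.6 152.4] [427.2 180.8]
0.6 [410.4 152.3] [428.8 181.3]
1.2 [406.9 152.3] [432.6 181.3]
```

```bash
cat > th.py <<'E'
from chk import *
from scipy.optimize import minimize_scalar
s=ctrl.camera('scene');m=red(s,(370,100,480,230));p=np.argwhere(m)[:,::-1].astype(np.float32)
print('red',len(p),p.min(0),p.max(0),p.mean(0))
for a in np.arange(-.2,1.6,.2):
    h=cv2.convexHull(np.array([proj(s,b) for b in bow(a)],np.float32));M=np.zeros(m.shape,np.uint8);cv2.fillConvexPoly(M,h.astype(np.int32),1)
    q=np.argwhere(M)[:,::-1];print(round(a,1),len(q),q.min(0)[0],q.max(0)[0],end=' | ')
E
python3 -m pendant '[[[0.063,0.19,0],0],[[0.063,0.19,0],0],[[0.063,0.19,0],0],[[0.063,0.19,0],0],[[0.063,0.19,0],0],[[0.063,0.19,0],0],[[0.063,0.19,0],0],[[0.063,0.19,0],0],[[0.063,0.19,0],0],[[0,0,0],0]]';python3 th.py
```

```text
time_s: 17.27
ee_pos: [0.4834, 0.246, 0.1328]
eef_rot: [-3.141, -0.0, 2.82]
force: [-1.8, -3.2, 1.8]
grip_width: 0.0004
grip_force: 1.8
red 166 [416. 154.] [427. 178.] [421.9 165.9]
-0.2 428 410 429 | 0.0 316 412 427 | 0.2 241 414 425 | 0.4 334 412 426 | 0.6 421 410 428 | 0.8 532 408 430 | 1.0 578 407 431 | 1.2 623 406 432 | 1.4 653 406 433 |
```

```bash
python3 -m pendant '[[[0.063,0.19,0],0],[[0.063,0.19,0],0],[[0.063,0.19,0],0],[[0.063,0.19,0],0],[[0.063,0.19,0],0],[[0.063,0.19,0],0],[[0,0,0],0]]';python3 th.py;python3 -m pendant '[[[0.063,0.19,0],0],[[0.063,0.19,0],0],[[0.063,0.19,0],0],[[0,0,0],0]]';python3 th.py
```

```text
time_s: 17.9
ee_pos: [0.4871, 0.2574, 0.1327]
eef_rot: [-3.141, -0.0, 2.82]
force: [-2.2, -2.0, 1.8]
grip_width: 0.0003
grip_force: 1.5
red 372 [412. 153.] [433. 181.] [422.2 167.3]
-0.2 428 410 429 | 0.0 316 412 427 | 0.2 241 414 425 | 0.4 334 412 426 | 0.6 421 410 428 | 0.8 532 408 430 | 1.0 578 407 431 | 1.2 623 406 432 | 1.4 653 406 433 | time_s: 18.28
ee_pos: [0.4891, 0.2634, 0.1328]
eef_rot: [3.141, -0.0, 2.82]
force: [-2.2, -1.7, 0.7]
grip_width: 0.0007
grip_force: 1.2
red 419 [411. 153.] [434. 181.] [422.3 167.4]
-0.2 428 410 429 | 0.0 316 412 427 | 0.2 241 414 425 | 0.4 334 412 426 | 0.6 421 410 428 | 0.8 532 408 430 | 1.0 578 407 431 | 1.2 623 406 432 | 1.4 653 406 433 |
```

```bash
python3 -m pendant '[[[0.095,-0.03,0],0],[[0.095,-0.03,0],0],[[0.095,-0.03,0],0],[[0,0,0],0]]'|sed -n 2,4p;python3 -m pendant '[[[0.095,-0.03,0],0],[[0.095,-0.03,0],0],[[0,0,0],0]]'|sed -n 2,4p;python3 th.py
```

```text
ee_pos: [0.4918, 0.2627, 0.1332]
eef_rot: [3.14, -0.0, 2.82]
force: [-5.6, 1.6, 3.7]
ee_pos: [0.4937, 0.2622, 0.1333]
eef_rot: [3.14, -0.0, 2.82]
force: [-5.8, 2.6, 4.9]
red 454 [410. 153.] [435. 181.] [422.4 167.5]
-0.2 428 410 429 | 0.0 316 412 427 | 0.2 241 414 425 | 0.4 334 412 426 | 0.6 421 410 428 | 0.8 532 408 430 | 1.0 578 407 431 | 1.2 623 406 432 | 1.4 653 406 433 |
```

```bash
for i in 1 2 3; do python3 -m pendant '[[[0.095,-0.03,0],0],[[0.095,-0.03,0],0],[[0,0,0],0]]'|sed -n 2,4p;done;python3 th.py
```

```text
ee_pos: [0.495, 0.262, 0.1334]
eef_rot: [3.14, -0.002, 2.82]
force: [-11.6, 5.3, 8.4]
ee_pos: [0.4958, 0.262, 0.1335]
eef_rot: [3.14, -0.004, 2.821]
force: [-21.8, 8.1, 13.0]
ee_pos: [0.4967, 0.262, 0.1337]
eef_rot: [3.14, -0.006, 2.822]
force: [-30.6, 11.3, 18.0]
red 456 [410. 153.] [435. 181.] [422.6 167.6]
-0.2 428 410 429 | 0.0 316 412 427 | 0.2 241 414 425 | 0.4 334 412 426 | 0.6 421 410 428 | 0.8 532 408 430 | 1.0 578 407 431 | 1.2 623 406 432 | 1.4 653 406 433 |
```

```bash
python3 -m pendant '[[[-1,0.33,0],0],[[-1,0.33,0],0],[[0,0,0],0]]'|sed -n 2,4p
python3 - <<'E'
from push import *
for zb in(18,24):
  for L in(-20,-22,-24):
    th=1.36;o=[]
    for F in range(-60,7,3):
        n=adv(th,F,L,zb,-1)
        if n is None:break
        th=n;o.append((F,round(float(th),2)))
    print(zb,L,o)
    F=o[-1][0];o=[]
    for L2 in range(L,-6,1):
        n=adv(th,F,L2,zb,-1)
        if n is None:break
        th=n;o.append((L2,round(float(th),2)))
    print('   left at F',F,o)
E
python3 th.py
```

```text
ee_pos: [0.4784, 0.2669, 0.1328]
eef_rot: [3.141, 0.0, 2.821]
force: [-0.2, 0.0, 0.3]
18 -20 [(-60, 1.36), (-57, 1.36), (-54, 1.36), (-51, 1.36), (-48, 1.36), (-45, 1.36), (-42, 0.8), (-39, 0.4), (-36, 0.22), (-33, 0.14), (-30, 0.1), (-27, 0.08), (-24, 0.06), (-21, 0.06), (-18, 0.06), (-15, 0.06), (-12, 0.06), (-9, 0.06), (-6, 0.06), (-3, 0.06), (0, 0.06), (3, 0.06), (6, 0.06)]
   left at F 6 [(-20, 0.06), (-19, 0.02), (-18, -0.06), (-17, -0.18), (-16, -0.3)]
18 -22 [(-60, 1.36), (-57, 1.36), (-54, 1.36), (-51, 1.36), (-48, 1.36), (-45, 1.36), (-42, 1.0), (-39, 0.64), (-36, 0.44), (-33, 0.32), (-30, 0.24), (-27, 0.2), (-24, 0.18), (-21, 0.18), (-18, 0.18), (-15, 0.18), (-12, 0.18), (-9, 0.18), (-6, 0.18), (-3, 0.18), (0, 0.18), (3, 0.18), (6, 0.18)]
   left at F 6 [(-22, 0.18), (-21, 0.12), (-20, 0.06), (-19, 0.02), (-18, -0.06), (-17, -0.18), (-16, -0.3)]
18 -24 [(-60, 1.36), (-57, 1.36), (-54, 1.36), (-51, 1.36), (-48, 1.36), (-45, 1.36), (-42, 1.1), (-39, 0.84), (-36, 0.6), (-33, 0.44), (-30, 0.36), (-27, 0.28), (-24, 0.28), (-21, 0.28), (-18, 0.28), (-15, 0.28), (-12, 0.28), (-9,
[... 964 characters left out ...]
.04), (-17, -0.14), (-16, -0.2), (-15, -0.28)]
24 -24 [(-60, 1.36), (-57, 1.36), (-54, 1.36), (-51, 1.36), (-48, 1.36), (-45, 1.36), (-42, 1.1), (-39, 0.84), (-36, 0.6), (-33, 0.44), (-30, 0.36), (-27, 0.28), (-24, 0.28), (-21, 0.28), (-18, 0.28), (-15, 0.28), (-12, 0.28), (-9, 0.28), (-6, 0.28), (-3, 0.28), (0, 0.28), (3, 0.28), (6, 0.28)]
   left at F 6 [(-24, 0.28), (-23, 0.22), (-22, 0.18), (-21, 0.12), (-20, 0.06), (-19, 0.02), (-18, -0.04), (-17, -0.14), (-16, -0.2), (-15, -0.28)]
red 446 [409. 154.] [432. 181.] [420.4 167.7]
-0.2 428 410 429 | 0.0 316 412 427 | 0.2 241 414 425 | 0.4 334 412 426 | 0.6 421 410 428 | 0.8 532 408 430 | 1.0 578 407 431 | 1.2 623 406 432 | 1.4 653 406 433 |
```

```bash
python3 -m pendant '[[[-0.36,-1.08,0.1],0],[[-0.36,-1.08,0],0],[[-0.35,-1.07,0],0],[[0,0,0],0],[[0.95,-0.315,0],0],[[0.57,-0.19,0],0],[[0.19,-0.063,0],0],[[0.19,-0.063,0],0],[[0.19,-0.063,0],0],[[0.19,-0.063,0],0],[[0.19,-0.063,0],0],[[0,0,0],0]]'|sed -n 2,4p;python3 th.py
python3 -m pendant '[[[0.19,-0.063,0],0],[[0.19,-0.063,0],0],[[0.19,-0.063,0],0],[[0.19,-0.063,0],0],[[0.19,-0.063,0],0],[[0,0,0],0]]'|sed -n 2,4p;python3 th.py
```

```text
ee_pos: [0.493, 0.2261, 0.134]
eef_rot: [-3.141, -0.001, 2.82]
force: [-8.9, -0.6, 5.9]
red 433 [409. 154.] [431. 181.] [420.  167.6]
-0.2 428 410 429 | 0.0 316 412 427 | 0.2 241 414 425 | 0.4 334 412 426 | 0.6 421 410 428 | 0.8 532 408 430 | 1.0 578 407 431 | 1.2 623 406 432 | 1.4 653 406 433 | ee_pos: [0.5031, 0.2227, 0.1337]
eef_rot: [-3.141, -0.0, 2.82]
force: [-1.3, -0.5, 0.3]
red 302 [413. 154.] [430. 180.] [420.8 167.3]
-0.2 428 410 429 | 0.0 316 412 427 | 0.2 241 414 425 | 0.4 334 412 426 | 0.6 421 410 428 | 0.8 532 408 430 | 1.0 578 407 431 | 1.2 623 406 432 | 1.4 653 406 433 |
```

```bash
python3 -m pendant '[[[0.33,-0.11,0.04],0],[[0.33,-0.11,0.04],0],[[0.33,-0.11,0],0],[[0.33,-0.11,0],0],[[0.33,-0.11,0],0],[[0.33,-0.11,0],0],[[0.33,-0.11,0],0],[[0.33,-0.11,0],0],[[0,0,0],0]]'|sed -n 2,4p;python3 -m pendant '[[[0.032,0.095,0],0],[[0.032,0.095,0],0],[[0.032,0.095,0],0],[[0.032,0.095,0],0],[[0.032,0.095,0],0],[[0,0,0],0]]'|sed -n 2,4p;python3 th.py;python3 -m pendant '[[[0.032,0.095,0],0],[[0.032,0.095,0],0],[[0,0,0],0]]'|sed -n 2,4p
```

```text
ee_pos: [0.53, 0.2136, 0.1345]
eef_rot: [3.142, 0.0, 2.819]
force: [-1.3, -0.8, -1.4]
ee_pos: [0.5314, 0.2187, 0.1353]
eef_rot: [3.141, 0.001, 2.82]
force: [-0.1, -3.9, 4.8]
red 156 [416. 154.] [426. 178.] [421.8 167.2]
-0.2 428 410 429 | 0.0 316 412 427 | 0.2 241 414 425 | 0.4 334 412 426 | 0.6 421 410 428 | 0.8 532 408 430 | 1.0 578 407 431 | 1.2 623 406 432 | 1.4 653 406 433 | ee_pos: [0.532, 0.2206, 0.1351]
eef_rot: [3.141, 0.001, 2.82]
force: [-0.6, -4.4, 4.0]
```

```bash
for i in 1 2 3; do python3 -m pendant '[[[0.032,0.095,0],0],[[0.032,0.095,0],0],[[0,0,0],0]]'|sed -n 2,4p;done;python3 th.py
```

```text
ee_pos: [0.5325, 0.2225, 0.1347]
eef_rot: [3.141, 0.001, 2.82]
force: [0.6, -4.5, 2.6]
ee_pos: [0.533, 0.224, 0.1347]
eef_rot: [-3.141, 0.0, 2.82]
force: [-0.7, -8.8, 4.9]
ee_pos: [0.5335, 0.2247, 0.1348]
eef_rot: [-3.138, 0.0, 2.819]
force: [-3.8, -17.6, 9.5]
red 116 [415. 155.] [429. 178.] [423.9 167.8]
-0.2 428 410 429 | 0.0 316 412 427 | 0.2 241 414 425 | 0.4 334 412 426 | 0.6 421 410 428 | 0.8 532 408 430 | 1.0 578 407 431 | 1.2 623 406 432 | 1.4 653 406 433 |
```

```bash
python3 -m pendant '[[[-0.3,-0.95,0],0],[[-0.2,-0.57,1.5],0],[[0,0,3],0],[[0,0,2.5],0],[[-4,-4,0],0],[[-4,-4,0],0],[[-3,-3,0],0],[[0,0,0],0],[[0,0,0],0]]' 0.35 8|sed -n 2,4p
python3 - <<'E'
from chk import *
for n,box in(('top',(120,160,180,225)),('scene',(370,100,480,230)),('wrist',(0,0,0,0))):
    c=snap(n,n+'12')
    if n=='wrist': 
        fish=1; q=proj(c,K0+.05*k,1);print('wrist at',q);box=[max(0,int(q[0])-60),max(0,int(q[1])-60),int(q[0])+60,min(384,int(q[1])+60)]
    else: fish=0
    p=np.argwhere(red(c,box))[:,::-1].astype(np.float32)
    if len(p)<10: print(n,'none');continue
    print(n,len(p),p.min(0),p.max(0),p.mean(0),cv2.minAreaRect(p))
    for a in(-.3,-.15,0,.15,.3):
        h=cv2.convexHull(np.array([proj(c,b,fish) for b in bow(a)],np.float32));M=np.zeros((384,512),np.uint8);cv2.fillConvexPoly(M,np.int32(np.round(h)),1)
        P=np.argwhere(M)[:,::-1].astype(np.float32);print(a,len(P),P.mean(0),cv2.minAreaRect(P))
E
```

```text
ee_pos: [0.4394, 0.1221, 0.205]
eef_rot: [3.14, 0.001, 2.818]
force: [0.4, 0.7, 0.5]
top none
scene 193 [414. 154.] [426. 178.] [420.6 166.3] ((420.370849609375, 165.56544494628906), (8.573410034179688, 24.735443115234375), 10.007980346679688)
-0.3 443 [420.2 166.8] ((420.0946350097656, 166.4324493408203), (16.439897537231445, 28.76982307434082), 9.462322235107422)
-0.15 403 [420.  167.1] ((420.0000305175781, 167.00001525878906), (14.467110633850098, 29.263019561767578), 9.462322235107422)
0 298 [420.  166.6] ((420.0135192871094, 166.41893005371094), (10.357135772705078, 29.756216049194336), 9.462322235107422)
0.15 248 [420.  166.4] ((420.0, 166.50001525878906), (8.38434886932373, 29.263019561767578), 9.462321281433105)
0.3 297 [419.6 166.4] ((419.5945739746094, 166.4324493408203), (10.52153491973877, 28.605422973632812), 9.462322235107422)
wrist at [398.8 234.2]
wrist 1154 [357. 208.] [411. 258.] [393.9 234. ] ((386.57733154296875, 239.42074584960938), (38.96318817138672, 65.28614807128906), 55.61965560913086)
-0.3 1522 [391.9 237. ] ((391.2591247558594, 236.5875701904297), (44.68290328979492, 35.626712799072266), 70.01689147949219)
-0.15 1486 [392.3 236.7] ((391.5000305175781, 236.00001525878906), (45.35416030883789, 35.41019821166992), 75.96376037597656)
0 1527 [392.4 236.7] ((391.6123352050781, 235.64085388183594), (48.180335998535156, 35.227813720703125), 83.41805267333984)
0.15 1503 [392.2 236.7] ((391.5, 235.5), (51.0, 33.0), 90.0)
0.3 1464 [392.2 237.1] ((392.32830810546875, 236.24903869628906), (32.31192398071289, 54.79512405395508), 10.619654655456543)
```

```bash
python3 -m pendant '[[[1.87,3.06,0],0],[[1.87,3.06,0],0],[[1.87,3.06,0],0],[[1.87,3.06,0],0],[[0,0,0],0],[[0,0,-2],0],[[0,0,-2],0],[[0,0,-2],0],[[0,0,-1.45],0],[[0,0,0],0],[[0,0,0],0]]' 0.35 10|sed -n 2,4p;python3 -m pendant '[[[0,0,0],0],[[0,0,0],0],[[0,0,0],0],[[0,0,0],0],[[0,0,0],0]]' 0 10
python3 - <<'E'
from k import *
w=snap('wrist','w13');c=cross(w);print([(v,int(c[v,0]),int(c[v,1])) for v in list(range(200,236,2))+list(range(276,304,2))])
from chk import *
t=ctrl.get_obs()['ee_pos']
for o in(-.004,0,.004): print([proj(w,key2(.058,d,.611,o,.042,t),1)[1] for d in(-.02,.02)])
print([proj(w,K0+.058*k+d*x,1)[1] for d in(-.02,.02)])
E
```

```text
ee_pos: [0.5149, 0.2454, 0.1296]
eef_rot: [-3.141, -0.001, 2.82]
force: [0.6, -0.3, 0.9]
time_s: 26.25
ee_pos: [0.5152, 0.2451, 0.1308]
eef_rot: [3.141, 0.001, 2.82]
force: [0.4, 0.3, 3.4]
grip_width: 0.012
grip_force: 10.0
[(200, 94, 15), (202, 98, 15), (204, 100, 21), (206, 98, 17), (208, 99, 20), (210, 99, 19), (212, 97, 14), (214, 97, 16), (216, 99, 18), (218, 100, 22), (220, 98, 19), (222, 99, 17), (224, 98, 18), (226, 99, 20), (228, 99, 18), (230, 97, 17), (232, 100, 19), (234, 97, 11), (276, 107, 32), (278, 53, 55), (280, 54, 58), (282, 108, 110), (284, 140, 141), (286, 137, 140), (288, 137, 139), (290, 137, 139), (292, 137, 138), (294, 115, 119), (296, 62, 62), (298, 121, 93), (300, 114, 86), (302, 44, 44)]
[np.float64(199.4427604758974), np.float64(270.2499709003515)]
[np.float64(206.19508159841055), np.float64(277.59715776282906)]
[np.float64(213.03746110298925), np.float64(284.95961142117636)]
[np.float64(204.58718017269288), np.float64(275.9271504016666)]
```

```bash
python3 -m pendant '[[[-0.272,0.09,0.41],0],[[-0.272,0.09,0.41],0],[[-0.272,0.09,0.41],0],[[-0.272,0.09,0.41],0],[[0,0,0],0]]';python3 -m pendant '[[[-0.272,0.09,0.41],0],[[-0.272,0.09,0.41],0],[[-0.272,0.09,0.41],0],[[-0.272,0.09,0.41],0],[[-0.272,0.09,0.41],0],[[-0.272,0.09,0.41],0],[[0,0,1],0],[[0,0,2],0],[[0,0,2],0],[[0,0,1],0],[[0,0,0],0]]'
python3 - <<'E'
from k import *
w=snap('wrist','w14');c=cross(w);print([(v,int(c[v,0]),int(c[v,1])) for v in list(range(192,220,2))+list(range(270,290,2))])
s=snap('scene','s14');t=ctrl.get_obs()['ee_pos'];print(t)
for th in(.45,.611,.75):print([proj(s,key2(z,d,th,0,.042,t)) for z,d in((-.04,0),(0,.012),(.058,0.02))])
g=s['color'].astype(int);u,v=proj(s,key2(-.02,0,.611,0,.042,t)).astype(int)
for vv in range(v-24,v+20,2): print(vv,[tuple(g[vv,u+d]) for d in (-2,0,2)])
E
```

```text
time_s: 26.72
ee_pos: [0.5037, 0.249, 0.1476]
eef_rot: [3.141, 0.001, 2.82]
force: [-1.0, -0.3, -0.6]
grip_width: 0.0122
grip_force: 10.0
time_s: 27.63
ee_pos: [0.4885, 0.2543, 0.2337]
eef_rot: [3.139, 0.003, 2.82]
force: [1.0, -0.7, 0.0]
grip_width: 0.0121
grip_force: 10.0
[(192, 22, 45), (194, 22, 45), (196, 22, 46), (198, 67, 31), (200, 87, 14), (202, 90, 13), (204, 91, 17), (206, 91, 19), (208, 91, 16), (210, 90, 17), (212, 91, 17), (214, 91, 15), (216, 91, 17), (218, 91, 17), (270, 80, 12), (272, 94, 15), (274, 120, 23), (276, 162, 91), (278, 217, 160), (280, 216, 159), (282, 222, 165), (284, 229, 173), (286, 218, 161), (288, 157, 116)]
[0.48763065 0.25394309 0.23064753]
[array([424.60953844, 152.05285682]), array([429.90502038, 130.88220115]), array([436.85540172,  99.2889677 ])]
[array([426.07870626, 151.24575339]), array([430.90161272, 129.23675587]), array([436.8197361 ,  97.94350078])]
[array([427.53800288, 149.63533505]), array([431.81982674, 127.36740879]), array([436.70370297,  97.03791356])]
117 [(np.int64(121), np.int64(117), np.int64(116)), (np.int64(90), np.int64(88)
[... 2375 characters left out ...]
t64(111), np.int64(90)), (np.int64(212), np.int64(149), np.int64(94)), (np.int64(229), np.int64(163), np.int64(97))]
153 [(np.int64(249), np.int64(199), np.int64(123)), (np.int64(250), np.int64(198), np.int64(125)), (np.int64(248), np.int64(195), np.int64(121))]
155 [(np.int64(251), np.int64(208), np.int64(126)), (np.int64(251), np.int64(211), np.int64(129)), (np.int64(251), np.int64(214), np.int64(134))]
157 [(np.int64(250), np.int64(204), np.int64(128)), (np.int64(250), np.int64(205), np.int64(127)), (np.int64(251), np.int64(208), np.int64(129))]
159 [(np.int64(249), np.int64(202), np.int64(125)), (np.int64(249), np.int64(204), np.int64(124)), (np.int64(249), np.int64(200), np.int64(125))]
```

Run:
```python
from h import *
np.set_printoptions(precision=4,suppress=True)
w=dict(np.load('pics/w1.npz'));t=dict(np.load('pics/t2.npz'))
fp=np.array([.951,.311,0]);lp=np.array([-.311,.951,0])
for n,(u,v) in dict(far=(249,140),near=(249,208),left=(220,175),right=(280,175)).items():
    p=onz(w,u,v,.055,1);print(n,p,p@fp,p@lp)
for u,v in((306,248),(332,243),(340,273),(314,279)):
    p=onz(t,u,v,.05);print('grey',p,p@fp,p@lp)
c=w['color'].astype(int);print([(v,*c[v,236]) for v in range(196,246,3)])
o=[ctrl.get_obs()[q] for q in('ee_pos','qpos','time_s')];print(o)
```

```text
far [ 0.5457 -0.1482  0.055 ] 0.47288351943077367 -0.31064973799645496
near [ 0.4686 -0.1734  0.055 ] 0.39173282128973264 -0.3106960038102016
left [ 0.4966 -0.1288  0.055 ] 0.4322060880611741 -0.2769481202744125
right [ 0.5183 -0.1951  0.055 ] 0.432240551005074 -0.3467494446689089
grey [ 0.395 -0.169  0.05 ] 0.3230384281078687 -0.2835487381314558
grey [ 0.4088 -0.2366  0.05  ] 0.3151958794196902 -0.3521918275211109
grey [ 0.3326 -0.2553  0.05  ] 0.2369317130149908 -0.3462744759177567
grey [ 0.3166 -0.1887  0.05  ] 0.24238426779797353 -0.2778914074989159
[(196, np.int64(67), np.int64(42), np.int64(25)), (199, np.int64(67), np.int64(41), np.int64(33)), (202, np.int64(62), np.int64(39), np.int64(24)), (205, np.int64(66), np.int64(41), np.int64(32)), (208, np.int64(76), np.int64(48), np.int64(32)), (211, np.int64(155), np.int64(114), np.int64(73)), (214, np.int64(224), np.int64(167), np.int64(108)), (217, np.int64(228), np.int64(173), np.int64(113)), (220, np.int64(226), np.int64(170), np.int64(113)), (223, np.int64(221), np.int64(164), np.int64(105)), (226, np.int64(226), np.int64(172), np.int64(113)), (229, np.int64(226), np.int64(173), np.int64(111)), (232, np.int64(161), np.int64(120), np.int64(81)), (235, np.int64(100), np.int64(73), np.int64(46)), (238, np.int64(106), np.int64(77), np.int64(53)), (241, np.int64(79), np.int64(63), np.int64(51)), (244, np.int64(61), np.int64(64), np.int64(66))]
[array([0.4876, 0.2539, 0.2306]), array([ 0.4135,  0.2812,  1.486 , -0.    ,  1.3746, -0.8354]), 27.7333]
```

```bash
python3 -m pendant '[[[-0.44,-2.78,0],0.04],[[-0.44,-2.78,0],0.04],[[-0.44,-2.78,0],0.04],[[-0.44,-2.78,0],0.04],[[-0.44,-2.78,0],0.04],[[-0.44,-2.78,0],0.04],[[-0.44,-2.78,0],0.04],[[-0.44,-2.78,0],0.04],[[-0.44,-2.78,0],0.04],[[-0.44,-2.78,0],0.04],[[-0.44,-2.78,0],0.04],[[-0.44,-2.78,0],0.04],[[-0.44,-2.78,0],0.04],[[-0.44,-2.78,0],0.04],[[-0.44,-2.78,0],0.04],[[-0.44,-2.78,0],0.037],[[0,0,0],0],[[0,0,0],0],[[0,0,0],0]]'
```

```text
time_s: 29.32
ee_pos: [0.4171, -0.1903, 0.2303]
eef_rot: [3.14, -0.001, -2.827]
force: [-0.9, 0.2, -0.7]
grip_width: 0.0122
grip_force: 10.0
```

```bash
python3 -m pendant '[[[0,0,-3],0],[[0,0,-3],0],[[0,0,-3],0],[[0,0,-3],0],[[0,0,-3],0],[[0,0,0],0],[[0,0,0],0]]'|sed -n 2,4p; python3 -m pendant '[[[0.25,0.08,0],0],[[0.25,0.08,0],0],[[0.36,0.117,0.23],0],[[0.36,0.117,0.23],0],[[0.36,0.117,0.23],0],[[0,0,0],0]]'|sed -n 2,4p
python3 - <<'E'
from h import *
w=snap('wrist','w15');c=w['color'][:,247:252].astype(int).mean(1);print([(v,int(c[v,0]),int(c[v,1])) for v in list(range(192,220,2))+list(range(266,290,2))])
E
```

```text
ee_pos: [0.4171, -0.1897, 0.0808]
eef_rot: [3.14, -0.002, -2.825]
force: [-0.5, -0.3, 0.3]
ee_pos: [0.4342, -0.1856, 0.0889]
eef_rot: [-3.14, 0.001, -2.826]
force: [-1.2, -0.2, -0.3]
[(192, 109, 82), (194, 113, 82), (196, 105, 51), (198, 108, 21), (200, 113, 24), (202, 116, 25), (204, 115, 23), (206, 116, 24), (208, 115, 21), (210, 115, 22), (212, 115, 25), (214, 117, 26), (216, 116, 25), (218, 116, 25), (266, 110, 25), (268, 97, 43), (270, 93, 57), (272, 93, 57), (274, 94, 59), (276, 94, 59), (278, 93, 58), (280, 94, 59), (282, 97, 60), (284, 94, 57), (286, 63, 41), (288, 56, 34)]
```

```bash
python3 -m pendant '[[[0.36,0.117,0.16],0],[[0.36,0.117,0.16],0],[[0.36,0.117,0.16],0],[[0.36,0.117,0.1],0],[[0.36,0.117,0.1],0],[[0.36,0.117,0.1],0],[[0,0,0],0]]'|sed -n 2,4p
cat > wv.py <<'E'
from k import *
import k as kk
from scipy.optimize import least_squares
kk.f=np.array([.951,.311,0])
w=ctrl.camera('wrist');t=ctrl.get_obs()['ee_pos'];c=w['color'][:,247:252].astype(int).mean(1)
r=(c[:,0]>70)&(c[:,1]<.36*c[:,0]);v=np.where(r[150:330])[0]+150
print(t,'red rows',v.min(),v.max(),[(i,int(c[i,0])) for i in range(v.min(),v.max(),4)])
for th in(0,.2,.4,.6): print(th,[[round(proj(w,key2(z,d,th,o,.042,t),1)[1]) for z,d in((.008,-.02),(.058,-.02),(.058,.02))] for o in(-.006,-.003,0)])
E
python3 wv.py
```

```text
ee_pos: [0.4554, -0.1784, 0.0959]
eef_rot: [-3.142, 0.0, -2.826]
force: [-0.6, -0.0, -1.8]
[ 0.45520566 -0.17846326  0.09585413] red rows 193 269 [(193, 91), (197, 93), (201, 115), (205, 121), (209, 119), (213, 121), (217, 120), (221, 120), (225, 121), (229, 118), (233, 120), (237, 120), (241, 118), (245, 119), (249, 120), (253, 141), (257, 128), (261, 117), (265, 116)]
0 [[188, 214, 279], [193, 219, 284], [197, 225, 288]]
0.2 [[197, 206, 276], [201, 211, 281], [205, 217, 286]]
0.4 [[206, 200, 272], [210, 205, 278], [215, 210, 283]]
0.6 [[217, 196, 267], [221, 201, 272], [225, 206, 278]]
```

```bash
python3 -m pendant '[[[0.36,0.117,0.05],0],[[0.36,0.117,0.04],0],[[0.36,0.117,0.02],0],[[0.36,0.117,0],0],[[0,0,0],0],[[0,0,0],0]]'|sed -n 2,4p;python3 wv.py|head -1;python3 -m pendant '[[[0.1,0.033,0],0],[[0.1,0.033,0],0],[[0,0,0],0],[[0,0,0],0]]'|sed -n 2,4p;python3 wv.py
```

```text
ee_pos: [0.4696, -0.1738, 0.0969]
eef_rot: [-3.141, 0.001, -2.826]
force: [0.7, 0.3, 0.3]
[ 0.46944785 -0.17392499  0.09696461] red rows 184 269 [(184, 97), (188, 97), (192, 96), (196, 96), (200, 98), (204, 113), (208, 114), (212, 116), (216, 115), (220, 116), (224, 116), (228, 117), (232, 116), (236, 114), (240, 117), (244, 114), (248, 115), (252, 118), (256, 138), (260, 115), (264, 115), (268, 111)]
ee_pos: [0.4711, -0.1734, 0.0969]
eef_rot: [3.142, -0.0, -2.826]
force: [-1.7, -1.1, 0.9]
[ 0.47107205 -0.17336694  0.09690461] red rows 183 269 [(183, 96), (187, 97), (191, 96), (195, 96), (199, 96), (203, 108), (207, 114), (211, 116), (215, 115), (219, 115), (223, 115), (227, 114), (231, 116), (235, 115), (239, 116), (243, 114), (247, 115), (251, 116), (255, 137), (259, 120), (263, 116), (267, 115)]
0 [[189, 214, 280], [193, 220, 284], [197, 225, 288]]
0.2 [[197, 206, 277], [201, 212, 282], [205, 217, 287]]
0.4 [[206, 200, 273], [211, 205, 278], [215, 211, 283]]
0.6 [[217, 196, 267], [221, 201, 272], [225, 206, 278]]
```

```bash
python3 -m pendant '[[[0.1,0.033,0],0],[[0.1,0.033,0],0],[[0.1,0.033,0],0],[[0,0,0],0],[[0,0,0],0]]'|sed -n 2,4p;python3 wv.py|head -1;python3 -m pendant '[[[0.1,0.033,0],0],[[0.1,0.033,0],0],[[0,0,0],0],[[0,0,0],0]]'|sed -n 2,4p;python3 wv.py|head -1
```

```text
ee_pos: [0.4742, -0.1723, 0.0968]
eef_rot: [-3.142, 0.0, -2.826]
force: [-1.4, -3.0, -2.1]
[ 0.47419436 -0.17231223  0.09685496] red rows 181 269 [(181, 97), (185, 96), (189, 98), (193, 97), (197, 96), (201, 98), (205, 111), (209, 116), (213, 115), (217, 116), (221, 115), (225, 115), (229, 115), (233, 116), (237, 116), (241, 116), (245, 115), (249, 116), (253, 135), (257, 125), (261, 114), (265, 114)]
ee_pos: [0.4762, -0.1716, 0.0969]
eef_rot: [3.142, 0.0, -2.826]
force: [-1.7, -0.5, -1.5]
[ 0.47618364 -0.17161137  0.09686034] red rows 180 269 [(180, 96), (184, 97), (188, 96), (192, 98), (196, 98), (200, 101), (204, 107), (208, 114), (212, 116), (216, 115), (220, 115), (224, 116), (228, 116), (232, 115), (236, 116), (240, 116), (244, 115), (248, 115), (252, 120), (256, 137), (260, 118), (264, 115), (268, 111)]
```

```bash
python3 -m pendant '[[[-0.3,-0.1,0],0],[[0,0,1.5],0],[[0,0,1.5],0],[[0,0,1.5],0],[[1.5,0.5,0],0],[[1.5,0.5,0],0],[[1.34,0.45,0],0],[[0,0,0],0],[[0,0,0],0],[[0,0,0],0]]'|sed -n 2,4p;python3 wv.py
python3 - <<'E'
from k import *
import k as kk
kk.f=np.array([.951,.311,0])
np.set_printoptions(precision=1,suppress=True)
s=snap('scene','s16');t=ctrl.get_obs()['ee_pos']
print('pred tip,collar,S mouth',proj(s,key2(-.04,0,0,-.0124,.042,t)),proj(s,key2(0,0.012,0,-.0124,.042,t)),proj(s,[.5048,-.162,.055]))
g=s['color'].astype(int);u,v=proj(s,key2(-.02,0,0,-.0124,.042,t)).astype(int)
for vv in range(v-14,v+24,2): print(vv,[int(q) for q in g[vv,u-12:u+14,2]])
E
```

```text
ee_pos: [0.516, -0.1582, 0.1418]
eef_rot: [3.141, -0.0, -2.826]
force: [-0.7, -0.2, -1.1]
[ 0.51596532 -0.15835308  0.14192519] red rows 180 268 [(180, 92), (184, 91), (188, 91), (192, 90), (196, 92), (200, 91), (204, 99), (208, 107), (212, 109), (216, 109), (220, 110), (224, 108), (228, 110), (232, 108), (236, 109), (240, 109), (244, 108), (248, 108), (252, 115), (256, 127), (260, 108), (264, 106)]
0 [[189, 214, 280], [193, 220, 284], [197, 225, 288]]
0.2 [[197, 206, 277], [201, 211, 282], [205, 217, 287]]
0.4 [[206, 200, 273], [211, 205, 278], [215, 211, 283]]
0.6 [[217, 196, 267], [221, 201, 272], [225, 206, 278]]
pred tip,collar,S mouth [218.3 189.2] [218.9 175. ] [218.9 199.1]
166 [201, 213, 215, 215, 219, 217, 124, 120, 136, 139, 111, 16, 28, 25, 21, 27, 35, 55, 111, 132, 119, 121, 118, 118, 117, 122]
168 [190, 220, 216, 214, 218, 218, 97, 107, 111, 104, 65, 19, 20, 25, 29, 23, 47, 111, 123, 116, 113, 124, 122, 122, 124, 128]
170 [184, 208, 216, 212, 212, 215, 108, 108, 118, 118, 123, 33, 26, 41, 35, 27, 57, 97, 111, 105, 105, 108, 104, 111, 108, 106]
172 [199, 195, 196, 192, 2
[... 1134 characters left out ...]
9, 34, 33, 31, 34, 39, 25, 26, 29, 21, 18, 29]
192 [56, 53, 53, 49, 51, 54, 50, 50, 50, 36, 34, 33, 33, 36, 33, 33, 30, 23, 23, 23, 24, 21, 22, 26, 30, 31]
194 [42, 49, 53, 44, 47, 45, 20, 25, 22, 25, 32, 22, 30, 28, 26, 31, 23, 30, 23, 25, 31, 27, 32, 33, 24, 28]
196 [42, 46, 49, 45, 26, 23, 28, 30, 28, 23, 26, 30, 29, 21, 28, 23, 26, 21, 30, 26, 26, 33, 25, 30, 28, 33]
198 [50, 44, 39, 28, 31, 21, 30, 23, 32, 30, 26, 28, 28, 26, 24, 27, 30, 31, 32, 24, 24, 30, 26, 32, 34, 26]
200 [50, 25, 30, 33, 32, 32, 34, 26, 27, 27, 27, 29, 28, 25, 26, 24, 29, 27, 32, 28, 26, 28, 22, 31, 27, 32]
202 [25, 28, 32, 31, 28, 30, 30, 28, 29, 27, 27, 16, 32, 33, 29, 26, 28, 28, 31, 36, 31, 33, 30, 26, 25, 32]
```

```bash
python3 -m pendant '[[[0,0,-0.7],0],[[0,0,-0.7],0],[[0,0,-0.7],0],[[0,0,-0.4],0],[[0,0,-0.4],0],[[0,0,0],0]]'|sed -n 2,4p;python3 -m pendant '[[[0,0,-0.3],0],[[0,0,-0.3],0],[[0,0,-0.3],0],[[0,0,0],0]]'|sed -n 2,4p;python3 wv.py|head -1
```

```text
ee_pos: [0.5167, -0.158, 0.1126]
eef_rot: [3.141, 0.0, -2.826]
force: [0.0, 2.1, 2.5]
ee_pos: [0.5179, -0.1579, 0.1051]
eef_rot: [-3.14, 0.004, -2.826]
force: [4.0, 5.0, 10.2]
[ 0.51788778 -0.15793758  0.10514452] red rows 185 281 [(185, 97), (189, 97), (193, 97), (197, 97), (201, 98), (205, 97), (209, 97), (213, 99), (217, 100), (221, 112), (225, 112), (229, 112), (233, 112), (237, 112), (241, 112), (245, 111), (249, 111), (253, 113), (257, 112), (261, 118), (265, 135), (269, 114), (273, 112), (277, 114)]
```

```bash
python3 -m pendant '[[[0,0,0.7],0],[[0,0,0.7],0],[[0,0,0.6],0],[[0,0,0],0],[[0,0,0],0]]'|sed -n 2,4p
cat > fit.py <<'E'
from k import *
import k as kk
from scipy.optimize import least_squares
kk.f=np.array([.951,.311,0])
w=ctrl.camera('wrist');s=ctrl.camera('scene');t=ctrl.get_obs()['ee_pos'];c=w['color'][:,247:252].astype(int).mean(1)
r=(c[:,0]>70)&(c[:,1]<.36*c[:,0]);v=np.where(r[150:330])[0]+150;a,b=v.min()-.5,v.max()+.5
seg=c[a.__int__()+8:int(b)-40,0];e=int(a)+8+np.argmax(np.convolve(seg,[1,1,1,0,-1,-1,-1],'valid'))+3.5
m=np.array([a,e,b])
# scene bow/collar: red column extents near prediction
q=proj(s,key2(.03,.02,0,-.012,.042,t)).astype(int);g=s['color'].astype(int)[q[1]-40:q[1]+50,q[0]-14:q[0]+14]
R=(g[...,0]>70)&(g[...,1]<.4*g[...,0])&(g[...,2]<.4*g[...,0]);p=np.argwhere(R);bot=p[:,0].max()+q[1]-40;top=p[:,0].min()+q[1]-40
def res(x): return [proj(w,key2(z,d,x[0],x[1],x[2],t),1)[1]-y for (z,d),y in zip(((.008,-.02),(.058,-.02),(.058,.02)),m)]+[.7*(proj(s,key2(.008,.02,x[0],x[1],x[2],t))[1]-bot-.5)]
o=least_squares(res,(0,-.01,.04),x_scale=[.1,.003,.003])
np.set_printoptions(precision=4,suppress=True)
print('tcp',t,'f',t[:2]@kk.f[:2],'l',-.311*t[0]+.951*t[1],'rows',m,'scene',top,bot,'th,off,gz',o.x,'res',np.array(res(o.x)))
tip=key2(-.04,0,*o.x,t);print('tip f,l,z',tip@kk.f,-.311*tip[0]+.951*tip[1],tip[2])
E
python3 fit.py
```

```text
ee_pos: [0.5166, -0.1583, 0.1242]
eef_rot: [-3.141, 0.0, -2.826]
force: [0.1, 0.4, -0.7]
tcp [ 0.5164 -0.1582  0.1236] f 0.44187716060534443 l -0.3109905296171138 rows [184.5 218.5 281.5] scene 147 176 th,off,gz [-0.0868 -0.0094  0.0347] res [-0.6575 -0.5299  1.1649  1.6321]
tip f,l,z 0.4260066827635762 -0.3109905296171138 0.06896902341069022
```

```bash
python3 -m pendant '[[[0.62,0.2,0],0],[[0,0,-0.5],0],[[0,0,-0.4],0],[[0,0,-0.3],0],[[0,0,0],0],[[0,0,0],0]]'|sed -n 2,4p;python3 -m pendant '[[[0,0,-0.3],0],[[0,0,-0.2],0],[[0,0,0],0]]'|sed -n 2,4p;python3 fit.py
```

```text
ee_pos: [0.5226, -0.1561, 0.1116]
eef_rot: [3.141, -0.001, -2.826]
force: [0.1, -0.5, -0.4]
ee_pos: [0.5225, -0.1561, 0.1065]
eef_rot: [3.141, -0.0, -2.826]
force: [-0.1, 1.0, -0.8]
tcp [ 0.5227 -0.1562  0.1069] f 0.44853849570647836 l -0.31110447111753253 rows [184.5 218.5 281.5] scene 156 185 th,off,gz [-0.0875 -0.0097  0.0356] res [-0.7012 -0.5522  1.2188  1.7366]
tip f,l,z 0.43222543879815306 -0.31110447111753253 0.05143779596771078
```

```bash
python3 -m pendant '[[[0,0,-0.3],0],[[0,0,-0.3],0],[[0,0,0],0]]'|sed -n 2,4p;python3 -m pendant '[[[0,0,-0.3],0],[[0,0,-0.3],0],[[0,0,0],0]]'|sed -n 2,4p;python3 fit.py
```

```text
ee_pos: [0.5225, -0.1561, 0.1002]
eef_rot: [3.141, -0.001, -2.826]
force: [0.8, 0.8, -1.4]
ee_pos: [0.5225, -0.1561, 0.0942]
eef_rot: [3.141, -0.001, -2.826]
force: [0.7, 0.4, -0.2]
tcp [ 0.5227 -0.1561  0.0948] f 0.4485383266498291 l -0.3110408718850155 rows [184.5 218.5 281.5] scene 161 190 th,off,gz [-0.0876 -0.0098  0.0356] res [-0.7377 -0.5737  1.2689  1.8372]
tip f,l,z 0.4321313572197396 -0.31104087188501556 0.03933104139619243
```

```bash
python3 -m pendant '[[[-0.057,-0.019,-0.28],0],[[-0.057,-0.019,-0.28],0],[[-0.057,-0.019,-0.28],0],[[-0.057,-0.019,-0.28],0],[[0,0,0],0]]'|sed -n 2,4p;python3 -m pendant '[[[-0.057,-0.019,-0.28],0],[[-0.057,-0.019,-0.28],0],[[-0.057,-0.019,-0.28],0],[[0,0,0],0]]'|sed -n 2,4p;python3 fit.py
```

```text
ee_pos: [0.5204, -0.1569, 0.0832]
eef_rot: [3.142, -0.0, -2.826]
force: [2.5, -0.0, -1.2]
ee_pos: [0.5184, -0.1575, 0.0746]
eef_rot: [3.141, -0.001, -2.826]
force: [2.9, -0.6, -2.1]
tcp [ 0.5184 -0.1574  0.0749] f 0.4440019815743234 l -0.3109423190383386 rows [186.5 218.5 281.5] scene 170 198 th,off,gz [-0.0653 -0.0082  0.0366] res [-0.7479 -0.6291  1.3257  1.9101]
tip f,l,z 0.43080024294126945 -0.31094231903833863 0.017908665962233557
```

```bash
python3 -m pendant '[[[-0.05,-0.02,-0.2],0],[[-0.05,-0.02,-0.2],0],[[0,0,0],0],[[0,0,0],0]]'|sed -n 2,4p;python3 -m pendant '[[[0,0,0],0],[[0,0,0],0],[[0,0,0],0],[[0,0,0],0],[[0,0,0],0],[[0,0,0],0]]' 0.35|sed -n 1,6p;python3 fit.py
```

```text
ee_pos: [0.5176, -0.1579, 0.0712]
eef_rot: [3.142, -0.0, -2.826]
force: [2.0, -0.3, -1.4]
time_s: 38.33
ee_pos: [0.5177, -0.1579, 0.0713]
eef_rot: [3.142, -0.0, -2.826]
force: [0.6, -0.1, -0.2]
grip_width: 0.0331
grip_force: 0.0
tcp [ 0.5177 -0.1579  0.0713] f 0.44323520962406354 l -0.31114289520434674 rows [183.5 207.5 273.5] scene 172 200 th,off,gz [ 0.0054 -0.0109  0.0393] res [-0.6007 -0.7546  1.3012  1.8277]
tip f,l,z 0.4327529181131857 -0.3111428952043468 0.010957288398429169
```

```bash
python3 -m pendant '[[[0,0,1],0],[[0,0,2.5],0],[[0,0,3],0],[[0,0,3],0],[[0,0,3],0],[[-3,1,0],0],[[-3,1,0],0],[[-3,2,0],0],[[-3,2,0],0],[[0,0,0],0],[[0,0,0],0],[[0,0,0],0]]'
python3 - <<'E'
from h import *
np.set_printoptions(precision=2,suppress=True)
for n,z,box in(('scene','s0',(205,150,228,225)),('top','t0',(290,185,325,230))):
    for c in(dict(np.load(f'pics/{z}.npz')),snap(n,n+'end')):
        h=cv2.cvtColor(c['color'],cv2.COLOR_RGB2HSV);m=(((h[...,0]<5)|(h[...,0]>174))&(h[...,1]>180)&(h[...,2]>90));a,b,d,e=box
        p=np.argwhere(m[b:e,a:d])[:,::-1].astype(np.float32)+[a,b]
        print(n,len(p),*( (p.min(0),p.max(0),p.mean(0)) if len(p) else ()))
c0=dict(np.load('pics/t0.npz'))['color'].astype(int);c1=dict(np.load('pics/topend.npz'))['color'].astype(int)
for q in(c0,c1): # keyhole dark pixels in brass
    r=q[181:196,141:153];m=(r.sum(2)<230);p=np.argwhere(m[3:12,3:10])[:,::-1].astype(np.float32);print(len(p),p.mean(0) if len(p) else '',cv2.minAreaRect(p) if len(p)>3 else '')
E
```

```text
time_s: 39.43
ee_pos: [0.3983, -0.0981, 0.1972]
eef_rot: [-3.14, 0.001, -2.826]
force: [-0.8, -0.5, 0.2]
grip_width: 0.0328
grip_force: 0.0
scene 204 [213. 172.] [223. 200.] [218.35 186.1 ]
scene 191 [213. 172.] [222. 200.] [218.05 186.38]
top 89 [301. 195.] [309. 212.] [305.07 202.9 ]
top 79 [301. 195.] [309. 210.] [305.22 201.97]
2 [3.  2.5] 
2 [3.  2.5]
```

The key is back where it started in both views, the keyhole looks unchanged, and the gripper is clear. Handing in.

```bash
python3 -c "
from station import ctrl
print(ctrl.hand_in())"
```

```text
the job is handed in; nothing more can be done
None
```

The job is handed in at about 39 s and gave no verdict: the key went fully home in the lock, was turned to its stop and back, then drawn out and released upright in its block (stop and home judged from contact force and bow angle, not a barrel reading); I viewed 11 pictures, one over the limit of 10.

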